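# Take down a strainer cascade

### The arm

A 6-joint arm with a two-finger parallel gripper is mounted at the origin on a cart in front of the work surface, level with it; the furniture and walls round the work are solid. World frame = base frame: x ahead of the robot, y to its left, z up, the work surface at z = 0. Lengths are in m, angles in rad, forces in N, time in s.
With the tool pointing down it reaches from about 0.275 to 0.75 m from the base axis. Payload 10.2 kg.
Tool frame: the origin (TCP) lies at the very end of the fingers, on their centre line; the grasp point (between the pads) lies 19 mm behind it (grasp_offset is the distance from the TCP to the grasp point, in m); z points along the fingers, y is the direction in which the jaws open and shut (so a half turn about z gives the same grasp; the last joint's range is limited). The gripper opens to 85 mm and grips with 20 to 120 N. Pads are 22 mm wide; open, the fingers measure 114 mm over their backs; the gripper's body (76 mm by 85 mm) begins 54 mm behind the grasp point. The pads swing forward as they close: fully open they stand 13 mm farther back than shut.
Start: joints at [0.969, 0.313, 1.498, -0, 1.331, -0.223], TCP at [0.194, 0.488, 0.231] pointing down, gripper open.
Joint ranges: [-2.94, 2.94], [-0.97, 2.17], [0.19, 2.56], [-1.23, 4.37], [0.02, 3.11], [-2.88, 2.88]. Speed limits (rad/s): [2.39, 2.39, 3.01, 3.14, 3.14, 3.14].

### API

Orientations are given as a rotation vector (axis times angle).
In Python, from rig import * gives the robot as it stands.
- The arm moves only by the shell command python3 -m creep 'ROWS' [FORCE]. ROWS is JSON, a list of rows, each a list of 3 entries, a list of its own where there are three numbers: the opening, from 0 (shut) to 1 (fully open), then the shift along the tool's x, y, z in cm, then the turn, a rotation vector about the tool's x, y, z in degrees. In form: [[jaw, [x, y, z], [rx, ry, rz]], ...]. A call has 1 to 12 rows; each row shifts and turns the pose as measured when the row begins, along the tool's axes as they then stand; what a row does not reach is not made up. A row lasts 1/8 s, in which the tool goes at most 62.5 mm and 10.7 degrees, less where a joint would pass 70% of its speed; a pose out of reach is approached as far as the arm can. A call with a gripper value outside its range is refused whole. The fingers move at their own pace and stop on an object; FORCE is the grip in N (left out, the last holds). Time passes only in rows, so rows that do not move let the fingers close. It gives the time, the measured TCP pose, the force and the opening at its end, in the units of the state.
- get_obs(): the state, without advancing time (a new reading comes with each control period).
- snapshot(name): name is "scene" or "top" or "wrist"; returns a dict with "image" (480x640x3 uint8, blue, green, red), "camera_matrix" (3x3 intrinsics, pixels), "R" (3x3) and "t" (3): a world point X has camera coordinates R X + t. Camera axes: x right, y down, z forward; pixel columns grow to the right and rows downward; lengths in m; the calibration is good to about 2 mm. A picture is of the moment at which its call begins. There is no depth.
- sign_off(): hands the job in, once; it reports no verdict.
The state is a dict: "t": time; "q": joint angles; "dq": joint speeds; "effort": joint torques, N m; "ee_pos": TCP position; "eef_rot": TCP orientation; "wrist_force": force on the tool from outside, world axes, zero at the start; "wrist_torque": the same for the moment, N m; "gripper_width": finger opening in m.
Only numpy, scipy, OpenCV 4.12 (cv2) and the standard library are available. Lean on these libraries where they do the work, as an engineer would, in place of code of your own. Each camera call takes 0.05 s, during which the arm holds its last target.

### The job

The cascade filtration is finished: take the lid off the strainer stack and lay it knob up on the white tile, then take the strainers down from the top, one at a time, standing each upright in the recovery dish with the rim of its own colour, and last put the lid from the tile fully home on the receiver's mouth. Keep the strainers upright so that what they caught stays in them, set every part down rather than letting it drop, and leave the flask alone and the receiver standing.

Things in the scene. Friction and masses are not known exactly. Their poses are not given: they have to be found in the camera images.
- lid: grey lid: a 35 mm spigot 10 mm long with bevelled foot, above it a disc 46 mm across and 5 mm thick, on top a black knob 22 mm across and 20 mm tall (grip it there); 35 mm tall in all, 50 g. Origin: centre of the spigot's underside, z up. At the start on top of the stack, 122 mm above the receiver's origin.
- yellow_strainer: yellow mesh strainer: round cup 45 mm across, 24 mm tall (grip its upright wall), below it a 35 mm spigot 10 mm long with bevelled foot; 34 mm tall in all, 35 g. A flat tab, 16 mm wide, 3 mm thick, sticks out of the rim along +x to 40 mm from the axis. Origin: centre of the spigot's underside, z up. At first uppermost, 98 mm above the receiver's origin.
- red_strainer: red mesh strainer: round cup 45 mm across, 24 mm tall (grip its upright wall), below it a 35 mm spigot 10 mm long with bevelled foot; 34 mm tall in all, 35 g. A flat tab, 16 mm wide, 3 mm thick, sticks out of the rim along +x to 40 mm from the axis. Origin: centre of the spigot's underside, z up. At first the middle one, 74 mm above the receiver's origin.
- blue_strainer: blue mesh strainer: round cup 45 mm across, 24 mm tall (grip its upright wall), below it a 35 mm spigot 10 mm long with bevelled foot; 34 mm tall in all, 35 g. A flat tab, 16 mm wide, 3 mm thick, sticks out of the rim along +x to 40 mm from the axis. Origin: centre of the spigot's underside, z up. At first lowest, in the receiver's mouth, 50 mm above its origin.
- receiver: squat white jar, 80 mm across, 0.8 kg, loose; steel neck ring 56 mm across, hose barb along +x to 62 mm from the axis. Origin: centre of the underside. Mouth 60 mm above it. Mouth and strainer cups have a 39 mm bore, 12 mm deep or more, in which the spigots hang with 2 mm play, shoulder on the rim (fully home: origin 10 mm below the rim).
- yellow_dish: low white recovery dish with a yellow rim and a small yellow grip on its -x side; 80 mm across the rim, rim 14.5 mm high, 68 mm inside diameter, inner floor 3 mm above its underside. Origin: centre of the underside. Loose.
- red_dish: low white recovery dish with a red rim and a small red grip on its -x side; 80 mm across the rim, rim 14.5 mm high, 68 mm inside diameter, inner floor 3 mm above its underside. Origin: centre of the underside. Loose.
- blue_dish: low white recovery dish with a blue rim and a small blue grip on its -x side; 80 mm across the rim, rim 14.5 mm high, 68 mm inside diameter, inner floor 3 mm above its underside. Origin: centre of the underside. Loose.
- white_tile: white glazed tile, 80 x 80 mm, 6 mm thick, lying on the worktop. Origin: centre of its underside. Loose.
- flask: clear conical flask with an orange stopper, 88 mm across at the foot, 165 mm tall, standing among the work; a bystander. Origin: centre of the underside. Loose.
Not all that is in view belongs to the job. There is more than one size of the red_strainer; the one meant has the size given above.

How it is judged:
On the way, in this order (a step that is already met when the one before it is completed fails the run):
1. the lid lies knob up on the white tile, released (horizontal distance between lid and white_tile below 0.035 m and z of lid in the frame of white_tile between 0.003 and 0.009 m and angle between lid's own z axis and vertical below 0.12 rad and contact force between the fingers and lid below 0.1 N and linear speed of lid below 0.02 m/s), for 0.2 s.
2. the yellow strainer stands upright in the yellow-rimmed dish, released (horizontal distance between yellow_strainer and yellow_dish below 0.018 m and z of yellow_strainer in the frame of yellow_dish between 0 and 0.006 m and angle between yellow_strainer's own z axis and vertical below 0.12 rad and contact force between the fingers and yellow_strainer below 0.1 N and linear speed of yellow_strainer below 0.02 m/s), for 0.2 s.
3. the red strainer stands upright in the red-rimmed dish, released (horizontal distance between red_strainer and red_dish below 0.018 m and z of red_strainer in the frame of red_dish between 0 and 0.006 m and angle between red_strainer's own z axis and vertical below 0.12 rad and contact force between the fingers and red_strainer below 0.1 N and linear speed of red_strainer below 0.02 m/s), for 0.2 s.
4. the blue strainer stands upright in the blue-rimmed dish, released (horizontal distance between blue_strainer and blue_dish below 0.018 m and z of blue_strainer in the frame of blue_dish between 0 and 0.006 m and angle between blue_strainer's own z axis and vertical below 0.12 rad and contact force between the fingers and blue_strainer below 0.1 N and linear speed of blue_strainer below 0.02 m/s), for 0.2 s.
At the end, for the whole second after the job is handed in: each strainer stands upright (within 0.12 rad) on the inner floor (within 3 mm) of the dish with its own colour of rim, within 18 mm of its centre; the lid is upright and fully home in the receiver's mouth (within 3 mm in height, 5 mm off centre); all are released and at rest (all of step 2 and all of step 3 and all of step 4 and horizontal distance between lid and receiver below 0.005 m and z of lid in the frame of receiver between 0.047 and 0.053 m and angle between lid's own z axis and vertical below 0.12 rad and contact force between the fingers and lid below 0.1 N and linear speed of lid below 0.02 m/s); the robot touches nothing.
It fails at once if a strainer is tipped more than about 40 degrees (angle between any of yellow_strainer, red_strainer, blue_strainer's own z axis and vertical above 0.7 rad).
It fails at once if a strainer or the lid is dropped (falls free at more than 0.65 m/s, some 2 cm of fall) ((linear speed of yellow_strainer above 0.65 m/s and contact force between the fingers and yellow_strainer below 0.05 N) or (linear speed of red_strainer above 0.65 m/s and contact force between the fingers and red_strainer below 0.05 N) or (linear speed of blue_strainer above 0.65 m/s and contact force between the fingers and blue_strainer below 0.05 N) or (linear speed of lid above 0.65 m/s and contact force between the fingers and lid below 0.05 N)).
It fails at once if the flask is moved more than 4 cm or knocked over (distance of flask from where it was at the start of the episode above 0.04 m or angle between flask's own z axis and vertical above 0.4 rad).
It fails at once if the receiver is knocked over (angle between receiver's own z axis and vertical above 0.4 rad).
It also fails if it takes over 136 s, if anything falls off the work surface, if the arm or the gripper's body presses on something with over 40 N, if the wrist force passes 120 N, or if a joint passes its speed limit or range.

## Working session

There is one attempt and no reset: what is moved stays moved. The work goes in short steps, Python scripts to look and compute and a shell command to move; the robot and the scene stay as the last step left them, time stands still between calls to the robot, and variables do not carry over. Pictures are saved under pics/ and viewed, and the job is handed in when it is done.

```bash
ls; mkdir -p pics
cat > h.py <<'E'
from rig import *
import numpy as np, cv2
def snap(n,f):
    s=snapshot(n); cv2.imwrite('pics/'+f,s['image']); np.savez('pics/'+f+'.npz',**s); return s
def ray(s,u,v):
    K=s['camera_matrix'];R=s['R'];t=s['t']
    d=R.T@np.linalg.solve(K,[u,v,1.]); return -R.T@t,d/np.linalg.norm(d)
def onz(s,u,v,z):
    c,d=ray(s,u,v); return c+d*(z-c[2])/d[2]
def proj(s,X):
    c=s['R']@np.array(X,float)+s['t']; p=s['camera_matrix']@c; return p[:2]/p[2]
E
python3 - <<'E'
from h import *
for n in ['scene','top','wrist']:
    s=snap(n,n+'0.png'); print(n,(-s['R'].T@s['t']).round(3),s['camera_matrix'][0,0])
o=get_obs();print(o['t'],o['ee_pos'],o['eef_rot'],o['gripper_width'],o['wrist_force'])
E
```

```text
pics
scene [0.131 0.324 0.76 ] 535.1777068310548
top [ 0.367 -0.051  1.182] 512.5727041194019
wrist [0.116 0.519 0.373] 335.22518247288514
0.15 [0.19405683 0.48761251 0.23087859] [-5.91412585e-01 -3.08502760e+00  1.37412256e-03] 0.0853740154122603 [0.05281592 0.01140589 0.29839641]
```

View pics/scene0.png

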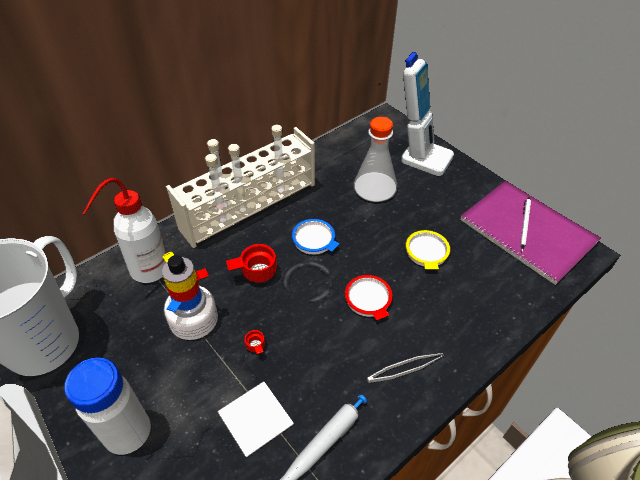

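View pics/top0.png

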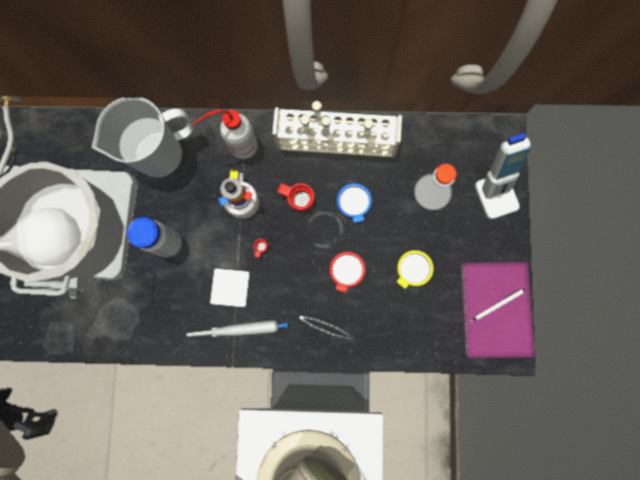

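View pics/wrist0.png

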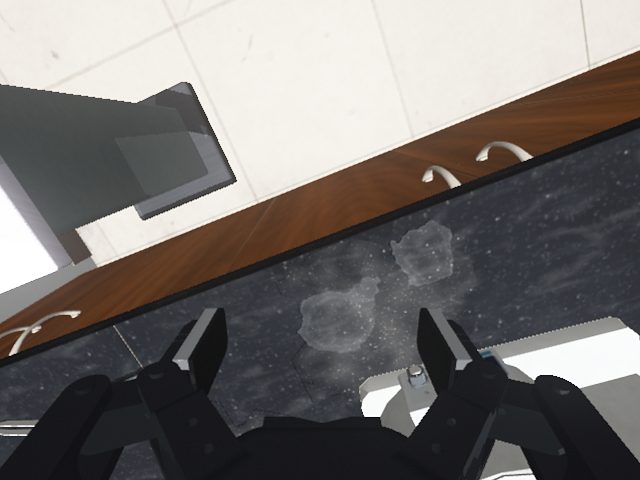

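Run:
```python
import cv2,numpy as np
a=cv2.imread('pics/scene0.png');b=cv2.imread('pics/top0.png')
c=cv2.resize(a[230:370,140:290],None,fx=3.6,fy=3.6,interpolation=3)
d=cv2.resize(b[160:260,205:325],None,fx=4,fy=4,interpolation=3)
cv2.imwrite('pics/c0.png',c);cv2.imwrite('pics/c1.png',d)
```

```text
(no output)
```

View pics/c0.png

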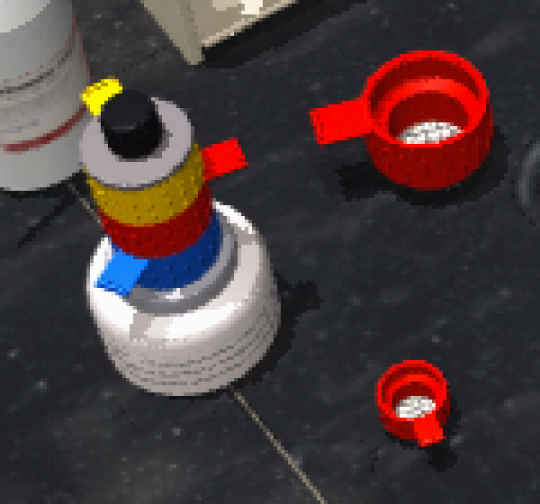

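View pics/c1.png

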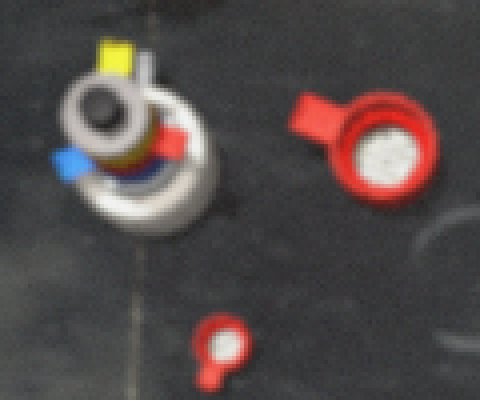

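Run:
```python
from h import *
S={n:dict(np.load(f'pics/{n}0.png.npz')) for n in ['scene','top']}
R={'blue':(95,130),'red':(0,8),'yellow':(22,35)}
boxes={'scene':{'blue':(285,210,350,260),'red':(335,265,400,325),'yellow':(395,220,460,275)},
'top':{'blue':(330,175,380,228),'red':(322,245,372,297),'yellow':(390,243,440,293)}}
for n,s in S.items():
  h=cv2.cvtColor(s['image'],cv2.COLOR_BGR2HSV)
  for c,(x0,y0,x1,y1) in boxes[n].items():
    m=cv2.inRange(h,(R[c][0],110,70),(R[c][1],255,255))
    if c=='red': m|=cv2.inRange(h,(172,110,70),(180,255,255))
    m=m[y0:y1,x0:x1]
    cs,hi=cv2.findContours(m,cv2.RETR_CCOMP,cv2.CHAIN_APPROX_NONE)
    inner=max([k for k,q in zip(cs,hi[0]) if q[3]>=0],key=cv2.contourArea,default=None)
    out=max(cs,key=cv2.contourArea)
    if inner is None: print(n,c,'no inner');continue
    P=np.array([onz(s,u+x0,v+y0,.0145)[:2] for u,v in inner[:,0]])
    (cc,r)=cv2.minEnclosingCircle((P*1e3).astype(np.float32))
    O=np.array([onz(s,u+x0,v+y0,.0145)[:2] for u,v in out[:,0]])
    d=np.linalg.norm(O-np.array(cc)/1e3,axis=1); g=O[d>.05]
    print(n,c,'centre',np.round(cc,1),'r',round(r,1),'med outer',np.median(d).round(4),'grip',g.mean(0).round(3) if len(g) else '')
t=S['top'];sc=S['scene']
def tile(s,box):
  x0,y0,x1,y1=box; m=cv2.inRange(s['image'],(170,170,170),(255,255,255))[y0:y1,x0:x1]
  cs,_=cv2.findContours(m,0,2);k=max(cs,key=cv2.contourArea)
  P=np.array([onz(s,u+x0,v+y0,.006)[:2] for u,v in k[:,0]])*1e3
  return cv2.minAreaRect(P.astype(np.float32))
print('tile',tile(sc,(210,375,300,460)),tile(t,(205,262,255,312)))
# lid disc top z=.137 (grey), knob top z=.157
for n,box in (('scene',(155,245,200,300)),('top',(215,170,246,205))):
  s=S[n];x0,y0,x1,y1=box;im=s['image'][y0:y1,x0:x1].astype(int)
  h=cv2.cvtColor(s['image'],cv2.COLOR_BGR2HSV)[y0:y1,x0:x1]
  mk=((h[...,2]<62)&(h[...,1]<110)).astype(np.uint8)
  cs,_=cv2.findContours(mk,0,2)
  for k in sorted(cs,key=cv2.contourArea)[-2:]:
    b=cv2.boundingRect(k); print(n,'dark',b[0]+x0,b[1]+y0,b[2:],cv2.contourArea(k))
for nm,a,b in (('disc',(178,269),(230.8,188)),):
  for z in (.137,): print(nm,onz(sc,*a,z),onz(t,*b,z))
print('flask foot',onz(sc,376,187,0.01),onz(t,433,192,0.01),'stopper',onz(sc,381,125,.16),onz(t,445,174,.16))
print('rack corners',[onz(sc,*p,.0).round(3) for p in ((192,241),(313,186))])
print('loose red',onz(sc,259,263,.02),'mini',onz(sc,255,342,.015))
```

```text
scene blue centre [628.3 -89.4] r 36.2 med outer 0.04 grip [ 0.579 -0.1  ]
scene red centre [467.4 -76.5] r 35.9 med outer 0.0398 grip [ 0.419 -0.061]
scene yellow centre [ 473.7 -230.4] r 35.9 med outer 0.0402 grip [ 0.435 -0.198]
top blue centre [628.7 -88.9] r 37.4 med outer 0.0417 grip [ 0.579 -0.099]
top red centre [468.3 -75.7] r 36.9 med outer 0.0414 grip [ 0.419 -0.06 ]
top yellow centre [ 474.5 -229.4] r 36.8 med outer 0.0416 grip [ 0.434 -0.197]
tile ((419.49334716796875, 192.8250732421875), (79.35693359375, 79.91353607177734), 86.11460876464844) ((420.9595947265625, 193.27719116210938), (80.9134750366211, 80.93340301513672), 85.98247528076172)
scene dark 155 277 (14, 23) 194.0
scene dark 164 245 (36, 29) 627.0
top dark 229 187 (7, 5) 8.5
top dark 215 170 (13, 34) 112.5
disc [0.62049705 0.17306821 0.137     ] [0.62261958 0.1740845  0.137     ]
flask foot [ 0.6476372  -0.26920448  0.01      ] [ 0.65323823 -0.27288722  0.01      ] stopper [ 0.65406892 -0.26903433  0.16      ] [ 0.6548402  -0.26919167  0.16      ]
rack corners [array([0.768, 0.086, 0.   ]), array([ 0.738, -0.18 ,  0.   ])]
loose red [0.63382095 0.02926007 0.02      ] mini [0.51394936 0.12426858 0.015     ]
```

```bash
cat >> h.py <<'E'
def plan(x,y,z,psi):
    """prints turn about tool z (deg) and then shift in tool axes (cm) after the turn"""
    from scipy.spatial.transform import Rotation as Ro
    o=get_obs();p=o['ee_pos'];Rm=Ro.from_rotvec(o['eef_rot']).as_matrix()
    yw=np.degrees(np.arctan2(Rm[1,1],Rm[0,1]))
    d=(psi-yw+90)%180-90   # world turn about up
    tz=-d
    Rt=Rm@Ro.from_rotvec([0,0,np.radians(tz)]).as_matrix()
    sh=Rt.T@(np.array([x,y,z])-p)*100
    tilt=np.degrees(np.arccos(-Rm[2,2]))
    print('now',p.round(4),'jaw',round(yw,1),'tilt',round(tilt,2),'| turn tz',round(tz,1),'q6',o['q'][5].round(2),'-> shift cm',sh.round(2),'w',o['gripper_width'].round(4),'F',o['wrist_force'].round(1),'t',round(o['t'],2))
def tri(a,ua,b,ub):
    c1,d1=ray(a,*ua);c2,d2=ray(b,*ub)
    A=np.stack([d1,-d2],1);k=np.linalg.lstsq(A,c2-c1,rcond=None)[0]
    p,q=c1+k[0]*d1,c2+k[1]*d2;return ((p+q)/2).round(4),round(np.linalg.norm(p-q),4)
E
python3 - <<'E'
from h import *
sc=dict(np.load('pics/scene0.png.npz'));t=dict(np.load('pics/top0.png.npz'))
C=np.array([.621,.1735])
for n,u,z in (('yellow',(168.2,256.5),.132),('red',(202.5,274),.108),('blue',(173.5,306),.084)):
  d=onz(sc,*u,z)[:2]-C;print(n,np.linalg.norm(d).round(3),np.degrees(np.arctan2(d[1],d[0])).round(0))
for n,u,z in (('yellow',(234,174.5),.132),('red',(248,196),.108),('blue',(222.5,201),.084)):
  d=onz(t,*u,z)[:2]-C;print(n,np.linalg.norm(d).round(3),np.degrees(np.arctan2(d[1],d[0])).round(0))
print('knob',tri(sc,(176.4,260),t,(229.8,186)),'bottle cap',tri(sc,(127,196),t,(232,118)))
print('knobz',onz(sc,176.4,260,.157),onz(t,229.8,186.3,.157))
plan(.621,.1735,.26,60)
E
```

```text
yellow 0.033 -4.0
red 0.033 -107.0
blue 0.031 119.0
yellow 0.033 -6.0
red 0.032 -105.0
blue 0.032 118.0
knob (array([0.6216, 0.1717, 0.1562]), np.float64(0.0014)) bottle cap (array([0.7613, 0.1709, 0.1768]), np.float64(0.0001))
knobz [0.62032591 0.17142491 0.157     ] [0.62128406 0.1720443  0.157     ]Traceback (most recent call last):
  File "<stdin>", line 10, in <module>
  File "h.py", line 22, in plan
    print('now',p.round(4),'jaw',round(yw,1),'tilt',round(tilt,2),'| turn tz',round(tz,1),'q6',o['q'][5].round(2),'-> shift cm',sh.round(2),'w',o['gripper_width'].round(4),'F',o['wrist_force'].round(1),'t',round(o['t'],2))
                                                                                                                                                ^^^^^^^^^^^^^^^^^^^^^^^^
AttributeError: 'float' object has no attribute 'round'
```

```bash
sed -i "s/p.round(4)/np.round(p,4)/;s/o\['q'\]\[5\].round(2)/np.round(o['q'][5],2)/;s/o\['gripper_width'\].round(4)/round(float(o['gripper_width']),4)/;s/o\['wrist_force'\].round(1)/np.round(o['wrist_force'],1)/" h.py
sed -i "s/p=o\['ee_pos'\];/p=np.array(o['ee_pos']);/" h.py
python3 -m creep '[[1,[0,0,-3],[0,0,0]],[1,[0,0,-3],[0,0,0]],[1,[0,0,-3],[0,0,0]],[0.6,[0,0,0],[0,0,-8]],[0.6,[0,0,0],[0,0,-8.5]],[0.6,[0,0,0],[0,0,0]]]' 40
python3 - <<'E'
from h import *
plan(.6212,.1727,.30,85)
E
```

```text
t: 0.9
ee_pos: [0.1938, 0.4872, 0.3223]
eef_rot: [-0.132, -3.136, 0.006]
wrist_force: [0.6, -0.1, -0.1]
gripper_width: 0.0511
now [0.1938 0.4872 0.3223] jaw 85.2 tilt 0.27 | turn tz 0.2 q6 -0.52 -> shift cm [-45.32 -27.6    2.23] w 0.0511 F [ 0.6 -0.1 -0.1] t 0.9
```

```bash
python3 -m creep '[[0.6,[-3.78,-2.3,0],[0,0,0]],[0.6,[-3.78,-2.3,0],[0,0,0]],[0.6,[-3.78,-2.3,0],[0,0,0]],[0.6,[-3.78,-2.3,0],[0,0,0]],[0.6,[-3.78,-2.3,0],[0,0,0]],[0.6,[-3.78,-2.3,0],[0,0,0]],[0.6,[-3.78,-2.3,0],[0,0,0]],[0.6,[-3.78,-2.3,0],[0,0,0]],[0.6,[-3.78,-2.3,0],[0,0,0]],[0.6,[-3.78,-2.3,0],[0,0,0]],[0.6,[-3.78,-2.3,0],[0,0,0]],[0.6,[0,0,0],[0,0,0]]]'
python3 - <<'E'
from h import *
plan(.6212,.1727,.20,85); snap('wrist','w1.png')
E
```

```text
t: 2.4
ee_pos: [0.5931, 0.1832, 0.3173]
eef_rot: [-0.196, -3.126, 0.01]
wrist_force: [-0.8, -0.4, 0.1]
gripper_width: 0.0515
now [0.5931 0.1832 0.3173] jaw 82.8 tilt 0.66 | turn tz -2.2 q6 -1.33 -> shift cm [-3.   -0.72 11.71] w 0.0515 F [-0.8 -0.4  0.1] t 2.4
```

View pics/w1.png

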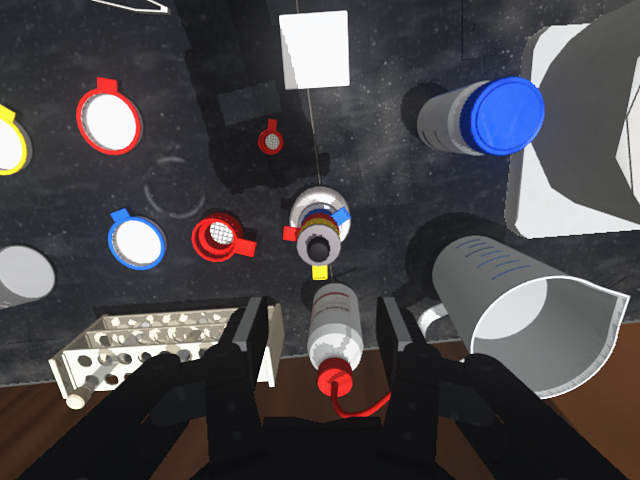

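```bash
cat >> h.py <<'E'
def plan(x,y,z,psi=None):
    from scipy.spatial.transform import Rotation as Ro
    o=get_obs();p=np.array(o['ee_pos']);Rm=Ro.from_rotvec(o['eef_rot']).as_matrix()
    yw=np.degrees(np.arctan2(Rm[1,1],Rm[0,1]))
    if psi is None: psi=yw
    a=np.radians(psi);Y=np.array([np.cos(a),np.sin(a),0]);Z=np.array([0,0,-1.]);X=np.cross(Y,Z)
    Rt=np.stack([X,Y,Z],1)
    rv=np.degrees(Ro.from_matrix(Rm.T@Rt).as_rotvec())
    d=np.array([x,y,z])-p
    print('now',p.round(4),'jaw',round(yw,1),'q1,q6',np.degrees([o['q'][0],o['q'][5]]).round(0),'turn',rv.round(1),'shift now-axes',(Rm.T@d*100).round(2),'shift after turn',(Rt.T@d*100).round(2),'w',round(float(o['gripper_width'])*1e3,1),'F',np.round(o['wrist_force'],1),'t',round(o['t'],2))
E
python3 - <<'E'
from h import *
sc=dict(np.load('pics/scene0.png.npz'));w=dict(np.load('pics/w1.png.npz'))
print(tri(sc,(176.4,260),w,(317,245)), onz(w,317,245,.157), onz(w,320,243.5,.137))
plan(.6212,.1727,.20,85)
E
```

```text
(array([0.6052, 0.1766, 0.1759]), np.float64(0.0009)) [0.6116353 0.175847  0.157    ] [0.61707364 0.17781114 0.137     ]
now [0.5921 0.1844 0.3178] jaw 82.9 q1,q6 [  7. -76.] turn [-0.4 -0.5 -2.1] shift now-axes [-3.14 -0.72 11.76] shift after turn [-3.   -0.91 11.78] w 51.4 F [ 0.2 -0.5  0.4] t 2.45
```

```bash
python3 -m creep '[[0.6,[-3,-0.7,3],[-0.4,-0.5,-2.1]],[0.6,[0,0,3],[0,0,0]],[0.6,[0,0,0],[0,0,0]],[0.6,[0,0,0],[0,0,0]]]'
python3 - <<'E'
from h import *
plan(.6212,.1727,.20,85); snap('wrist','w2.png')
E
```

```text
t: 2.95
ee_pos: [0.6195, 0.1769, 0.259]
eef_rot: [0.138, 3.136, 0.003]
wrist_force: [0.3, 0.8, 1.6]
gripper_width: 0.0512
now [0.6195 0.1769 0.259 ] jaw 85.0 q1,q6 [  6. -79.] turn [ 0.1  0.2 -0. ] shift now-axes [-0.19 -0.41  5.9 ] shift after turn [-0.21 -0.4   5.9 ] w 51.2 F [0.3 0.8 1.6] t 2.95
```

View pics/w2.png

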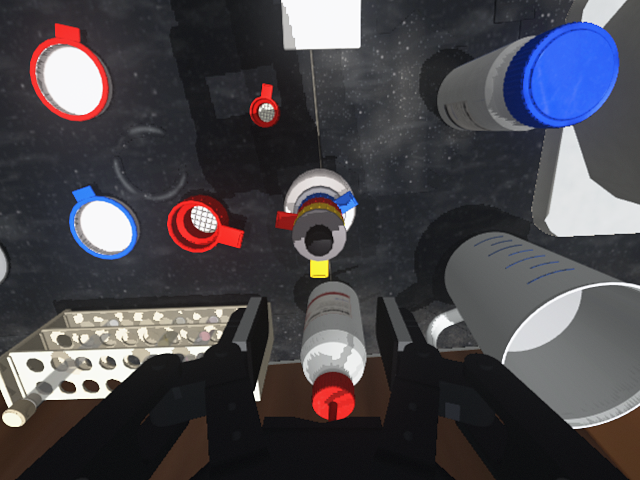

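Run:
```python
from h import *
sc=dict(np.load('pics/scene0.png.npz'));w=dict(np.load('pics/w2.png.npz'))
print(onz(w,319,238,.157), onz(w,319,235,.137), proj(w,[.6212,.1727,.157]),proj(w,[.6195,.1769,.157]),-w['R'].T@w['t'], w['R'].T@[0,0,1])
```

```text
[0.61458736 0.17613465 0.157     ] [0.61852247 0.17568038 0.137     ] [315.34120679 246.48805573] [320.56795241 243.95840188] [0.53504932 0.18453832 0.4006269 ] [ 0.32255393 -0.02539453 -0.94621038]
```

```bash
python3 -m creep '[[0.6,[0,-0.3,3],[0,0,0]],[0.6,[0,0,3],[0,0,0]],[0.6,[0,0,2.5],[0,0,0]],[0.6,[0,0,2],[0,0,0]],[0.6,[0,0,1],[0,0,0]],[0.6,[0,0,0],[0,0,0]]]'
python3 - <<'E'
from h import *
plan(.62,.1738,.139,85); snap('scene','s3.png')
E
```

```text
t: 3.75
ee_pos: [0.6218, 0.1764, 0.1498]
eef_rot: [0.137, 3.122, 0.006]
wrist_force: [0.8, -0.5, -0.8]
gripper_width: 0.0514
now [0.6218 0.1764 0.1498] jaw 85.0 q1,q6 [  5. -80.] turn [ 0.3  0.9 -0. ] shift now-axes [ 0.17 -0.27  1.07] shift after turn [ 0.15 -0.27  1.08] w 51.4 F [ 0.8 -0.5 -0.8] t 3.75
```

View pics/s3.png

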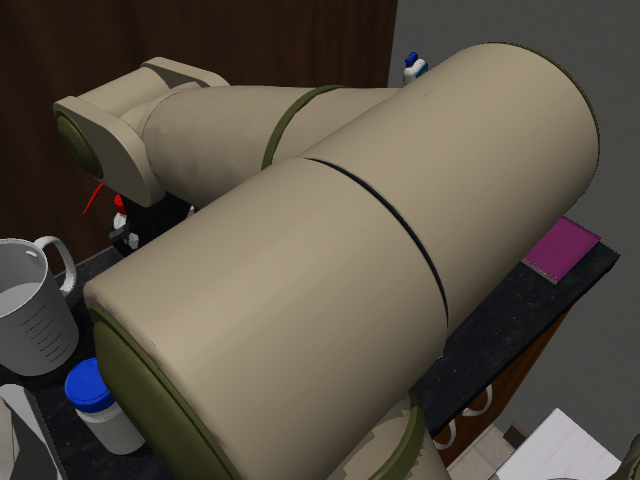

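```bash
python3 -m creep '[[0.6,[0.15,-0.25,0.6],[0.3,0.9,0]],[0.6,[0,0,0.5],[0,0,0]],[0.6,[0,0,0],[0,0,0]],[0.1,[0,0,0],[0,0,0]],[0.1,[0,0,0],[0,0,0]],[0.1,[0,0,0],[0,0,0]],[0.1,[0,0,0],[0,0,0]]]' 40
python3 - <<'E'
from h import *
plan(.62,.1738,.139,85); snap('wrist','w3.png')
E
```

```text
t: 4.68
ee_pos: [0.6212, 0.174, 0.1409]
eef_rot: [0.138, 3.135, -0.0]
wrist_force: [-0.3, -0.0, -0.2]
gripper_width: 0.0203
now [0.6212 0.174  0.1409] jaw 85.0 q1,q6 [  5. -80.] turn [ 0.   0.2 -0. ] shift now-axes [ 0.12 -0.03  0.19] shift after turn [ 0.12 -0.03  0.19] w 20.3 F [-0.3 -0.  -0.2] t 4.67
```

View pics/w3.png

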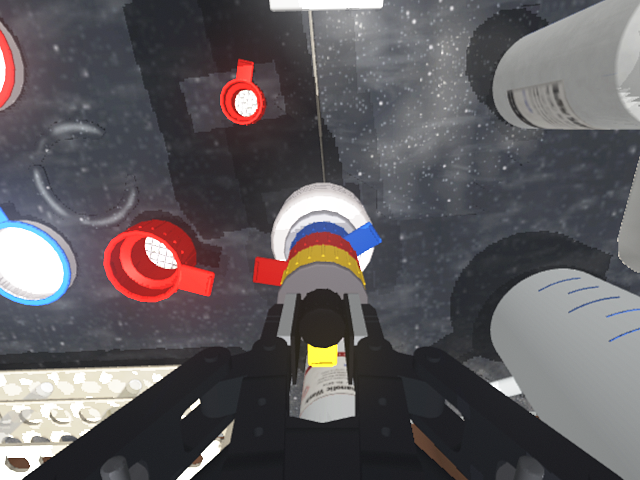

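Run:
```python
import cv2
a=cv2.imread('pics/w3.png')
cv2.imwrite('pics/c3.png',cv2.convertScaleAbs(cv2.resize(a[250:400,240:400],None,fx=4,fy=4,interpolation=3),alpha=2,beta=20))
```

```text
(no output)
```

View pics/c3.png

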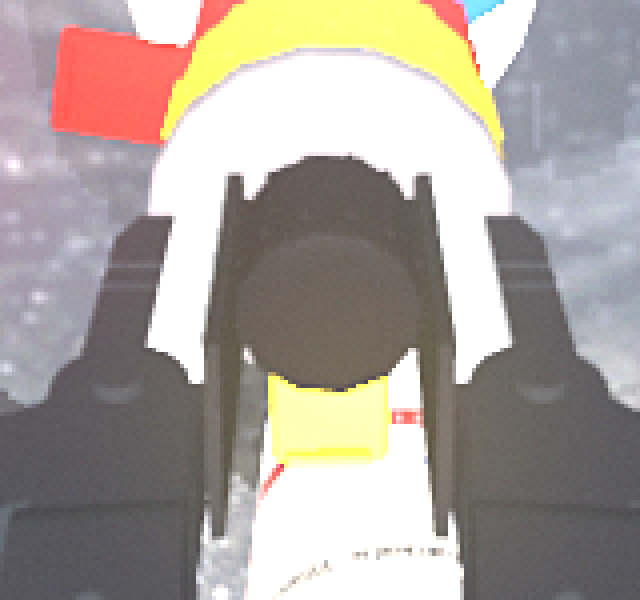

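```bash
python3 -m creep '[[0.1,[0,0,-0.8],[0,0,0]],[0.1,[0,0,-1],[0,0,0]],[0.1,[0,0,-2],[0,0,0]],[0.1,[0,0,-3],[0,0,0]],[0.1,[0,0,0],[0,0,0]]]' 40
python3 - <<'E'
from h import *
plan(.42,.193,.2,85); snap('wrist','w4.png');snap('top','t4.png')
E
```

```text
t: 5.35
ee_pos: [0.6212, 0.1741, 0.2137]
eef_rot: [0.138, 3.132, 0.0]
wrist_force: [-0.8, -0.4, -0.9]
gripper_width: 0.0204
now [0.6212 0.1741 0.2137] jaw 85.0 q1,q6 [  5. -80.] turn [ 0.   0.3 -0. ] shift now-axes [20.21  0.12  1.25] shift after turn [20.2   0.13  1.37] w 20.4 F [-0.8 -0.4 -0.9] t 5.35
```

View pics/w4.png

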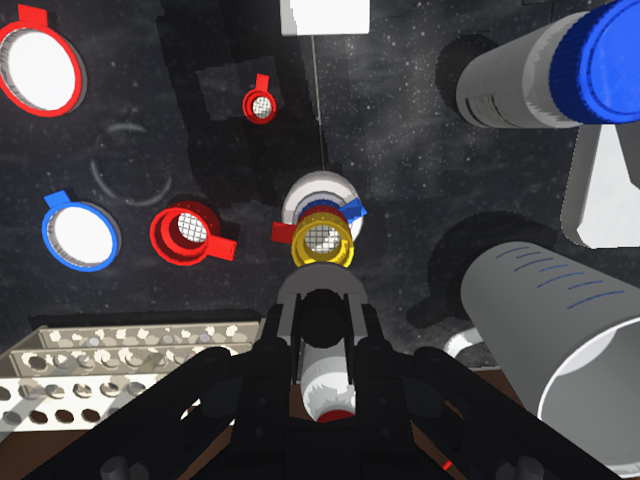

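View pics/t4.png

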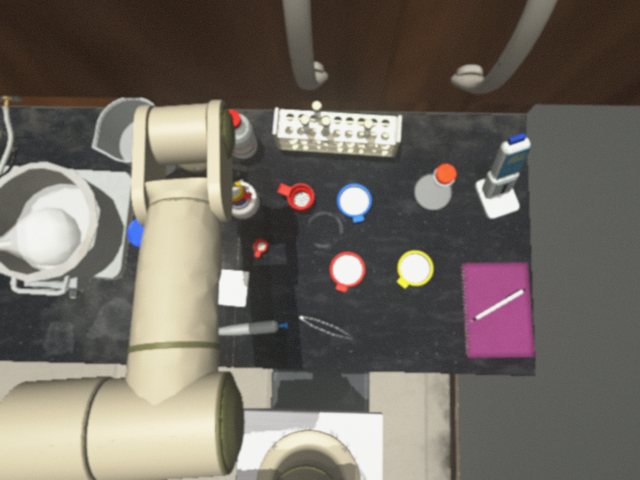

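```bash
python3 -m creep '[[0.1,[3,0,0],[0,0,0]],[0.1,[3.4,0,0],[0,0,0]],[0.1,[3.4,0,1],[0,0,0]],[0.1,[3.4,0,2],[0,0,0]],[0.1,[3.4,0,3],[0,0,0]],[0.1,[2,0,3],[0,0,0]],[0.1,[1,0,3],[0,0,0]],[0.1,[0,0,0],[0,0,0]]]' 40
python3 - <<'E'
from h import *
plan(.42,.193,.025,85)
E
```

```text
t: 6.45
ee_pos: [0.4125, 0.1903, 0.0791]
eef_rot: [-0.138, -3.124, 0.006]
wrist_force: [1.5, 0.3, -0.1]
gripper_width: 0.0204
now [0.4125 0.1903 0.0791] jaw 84.9 q1,q6 [ 10. -75.] turn [-0.2 -0.8 -0.1] shift now-axes [-0.81  0.36  5.4 ] shift after turn [-0.73  0.34  5.41] w 20.4 F [ 1.5  0.3 -0.1] t 6.45
```

```bash
python3 -m creep '[[0.1,[-0.8,0.35,1],[-0.2,-0.8,0]],[0.1,[0,0,1],[0,0,0]],[0.1,[0,0,1],[0,0,0]],[0.1,[0,0,1],[0,0,0]],[0.1,[0,0,0.5],[0,0,0]],[0.1,[0,0,0],[0,0,0]]]' 40
python3 - <<'E'
from h import *
plan(.42,.193,.025,85);snap('top','t5.png');snap('wrist','w5.png')
E
```

```text
t: 7.2
ee_pos: [0.4237, 0.1932, 0.0325]
eef_rot: [0.14, 3.135, 0.0]
wrist_force: [0.2, -0.4, -1.2]
gripper_width: 0.02
now [0.4237 0.1932 0.0325] jaw 84.9 q1,q6 [ 10. -75.] turn [ 0.   0.2 -0.1] shift now-axes [ 0.37 -0.05  0.75] shift after turn [ 0.37 -0.05  0.75] w 20.0 F [ 0.2 -0.4 -1.2] t 7.2
```

View pics/w5.png

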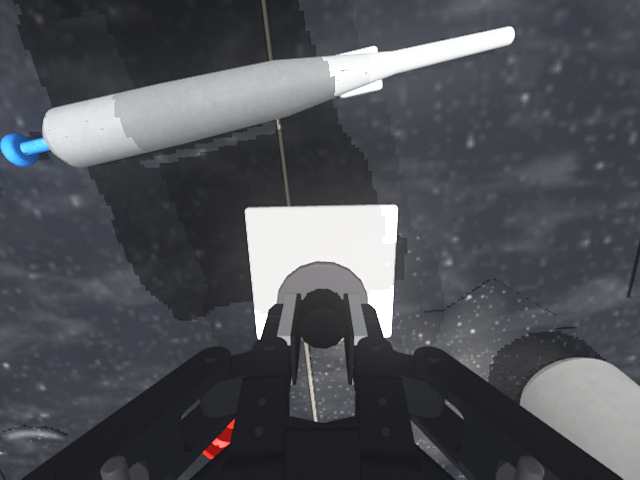

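```bash
python3 -m creep '[[0.1,[0.3,0,0.4],[0,0,0]],[0.1,[0,0,0.3],[0,0,0]],[0.1,[0,0,0.1],[0,0,0]],[0.1,[0,0,0],[0,0,0]]]' 40
python3 - <<'E'
from h import *
w=dict(np.load('pics/w5.png.npz'))
for p in ((247,208),(397,206),(258,337),(391,334)): print(onz(w,*p,.006).round(4))
plan(.42,.193,.025,85)
E
```

```text
t: 7.8
ee_pos: [0.421, 0.1936, 0.0249]
eef_rot: [0.139, 3.133, 0.001]
wrist_force: [0.4, -0.5, -0.4]
gripper_width: 0.0206
[0.375  0.1598 0.006 ]
[0.3808 0.2364 0.006 ]
[0.4522 0.1537 0.006 ]
[0.4572 0.2317 0.006 ]
now [0.421  0.1936 0.0249] jaw 84.9 q1,q6 [ 10. -75.] turn [ 0.1  0.3 -0.1] shift now-axes [ 0.1  -0.07 -0.01] shift after turn [ 0.1  -0.07 -0.01] w 20.6 F [ 0.4 -0.5 -0.4] t 7.8
```

```bash
python3 -m creep '[[0.1,[0,0,0.1],[0,0,0]],[0.1,[0,0,0],[0,0,0]]]' 40|egrep 'pos|force'
python3 -m creep '[[0.1,[0,0,0.1],[0,0,0]],[0.1,[0,0,0],[0,0,0]]]' 40|egrep 'pos|force'
```

```text
ee_pos: [0.4214, 0.1937, 0.0249]
wrist_force: [0.5, -0.4, -0.6]
ee_pos: [0.4218, 0.1939, 0.0248]
wrist_force: [0.3, -0.0, -0.1]
```

```bash
python3 -m creep '[[0.1,[0,0,0.2],[0,0,0]],[0.1,[0,0,0.05],[0,0,0]]]' 40|egrep 'pos|force'
python3 -m creep '[[0.1,[0,0,0.2],[0,0,0]],[0.1,[0,0,0.05],[0,0,0]]]' 40|egrep 'pos|force'
```

```text
ee_pos: [0.4221, 0.1939, 0.0247]
wrist_force: [-2.5, -0.0, 5.5]
ee_pos: [0.4222, 0.194, 0.0248]
wrist_force: [-1.8, -0.5, 3.9]
```

Contact: the lid rests on the tile. Open gently and retreat.

```bash
python3 -m creep '[[0.35,[0,0,0],[0,0,0]],[0.45,[0,0,0],[0,0,0]],[0.5,[0,0,0],[0,0,0]],[0.6,[0,0,-2],[0,0,0]],[0.6,[0,0,-4],[0,0,0]],[0.6,[0,0,-5],[0,0,0]],[0.6,[0,0,-5],[0,0,0]],[0.6,[0,0,-3],[0,0,0]],[0.6,[0,0,0],[0,0,0]]]' 40
python3 - <<'E'
from h import *
plan(.62,.1735,.2,85)
snap('wrist','w6.png')
E
```

```text
t: 9.93
ee_pos: [0.4203, 0.1938, 0.2192]
eef_rot: [0.138, 3.132, 0.0]
wrist_force: [-0.3, -0.5, -1.1]
gripper_width: 0.0511
now [0.4203 0.1938 0.2192] jaw 85.0 q1,q6 [ 10. -75.] turn [ 0.   0.4 -0. ] shift now-axes [-20.06  -0.27   2.04] shift after turn [-20.07  -0.28   1.92] w 51.1 F [-0.3 -0.5 -1.1] t 9.93
```

View pics/w6.png

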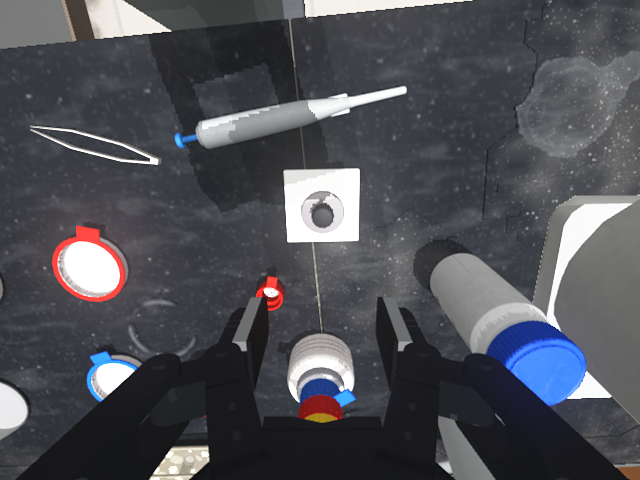

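```bash
python3 -m creep '[[0.75,[-3,0,0],[0,0.3,0]],[0.75,[-3.5,0,0],[0,0,0]],[0.75,[-3.5,0,0],[0,0,0]],[0.75,[-3.5,0,0],[0,0,0]],[0.75,[-3.5,0,0],[0,0,0]],[0.75,[-2.5,0,0],[0,0,0]],[0.75,[0,0,0],[0,0,0]],[0.75,[0,0,0],[0,0,0]]]' 30
python3 - <<'E'
from h import *
plan(.62,.1737,.15,85)
snap('wrist','w7.png')
E
```

```text
t: 10.98
ee_pos: [0.6154, 0.1754, 0.2013]
eef_rot: [-0.137, -3.115, 0.006]
wrist_force: [-1.1, -0.4, -0.2]
gripper_width: 0.0638
now [0.6154 0.1754 0.2013] jaw 85.0 q1,q6 [  5. -80.] turn [-0.3 -1.3 -0. ] shift now-axes [-0.59 -0.11  5.12] shift after turn [-0.47 -0.13  5.13] w 63.8 F [-1.1 -0.4 -0.2] t 10.97
```

View pics/w7.png

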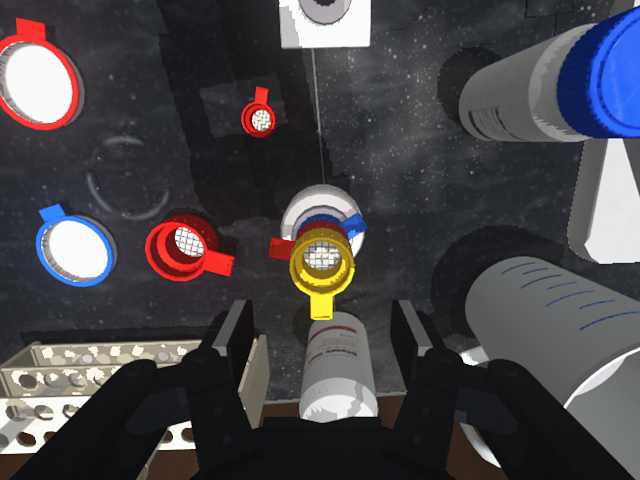

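```bash
python3 -m creep '[[0.75,[-0.55,-0.1,1.5],[-0.3,-1.3,0]],[0.75,[0,0,1.5],[0,0,0]],[0.75,[0,0,1.5],[0,0,0]],[0.75,[0,0,0],[0,0,0]],[0.75,[0,0,0],[0,0,0]]]' 30
python3 - <<'E'
from h import *
w=dict(np.load('pics/w7.png.npz'))
print(onz(w,322,256,.132))
plan(.62,.1737,.109,85)
E
```

```text
t: 11.65
ee_pos: [0.6185, 0.1748, 0.1549]
eef_rot: [-0.136, -3.138, -0.001]
wrist_force: [-0.1, -0.8, 0.4]
gripper_width: 0.0639
[0.61094254 0.17636065 0.132     ]
now [0.6185 0.1748 0.1549] jaw 85.0 q1,q6 [  5. -80.] turn [ 0.  -0.1  0. ] shift now-axes [-0.16 -0.1   4.59] shift after turn [-0.16 -0.1   4.59] w 63.9 F [-0.1 -0.8  0.4] t 11.65
```

```bash
python3 -m creep '[[0.75,[0,-0.1,1.5],[0,0,0]],[0.75,[0,0,1.2],[0,0,0]],[0.75,[0,0,1],[0,0,0]],[0.75,[0,0,0.5],[0,0,0]],[0.75,[0,0,0],[0,0,0]]]' 30
python3 - <<'E'
from h import *
plan(.6195,.1737,.109,85)
snap('wrist','w8.png')
E
```

```text
t: 12.28
ee_pos: [0.6184, 0.1737, 0.11]
eef_rot: [-0.136, -3.138, -0.001]
wrist_force: [0.3, 0.6, -0.4]
gripper_width: 0.064
now [0.6184 0.1737 0.11  ] jaw 85.0 q1,q6 [  5. -80.] turn [ 0.  -0.1  0. ] shift now-axes [-0.11  0.    0.1 ] shift after turn [-0.11  0.    0.1 ] w 64.0 F [ 0.3  0.6 -0.4] t 12.28
```

View pics/w8.png

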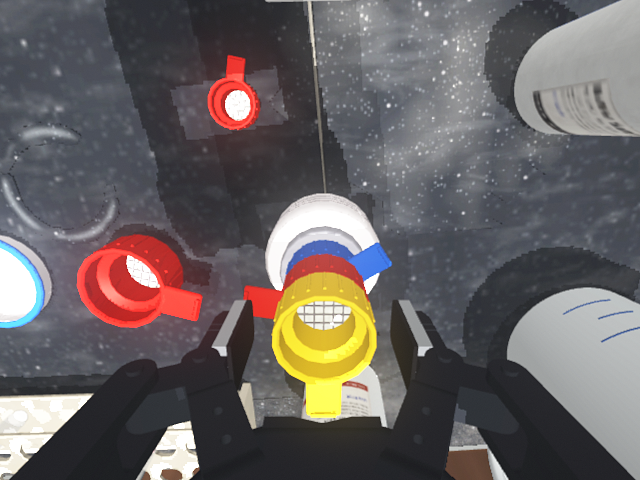

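```bash
python3 -m creep '[[0.4,[0,0,0.1],[0,0,0]],[0.4,[0,0,0],[0,0,0]],[0.4,[0,0,0],[0,0,0]],[0.4,[0,0,0],[0,0,0]]]' 30
python3 -m creep '[[0.4,[0,0,-0.6],[0,0,0]],[0.4,[0,0,-1],[0,0,0]],[0.4,[0,0,-2],[0,0,0]],[0.4,[0,0,-3],[0,0,0]],[0.4,[0,0,-3],[0,0,0]],[0.4,[0,0,0],[0,0,0]]]'
python3 - <<'E'
from h import *
plan(.474,-.23,.15,85)
snap('wrist','w9.png')
E
```

```text
t: 12.82
ee_pos: [0.619, 0.1738, 0.1103]
eef_rot: [0.136, 3.137, 0.002]
wrist_force: [-0.4, 1.1, -0.0]
gripper_width: 0.045
t: 13.58
ee_pos: [0.619, 0.1738, 0.2124]
eef_rot: [0.136, 3.135, 0.002]
wrist_force: [0.3, -0.8, -0.5]
gripper_width: 0.045
now [0.619  0.1738 0.2124] jaw 85.0 q1,q6 [  5. -80.] turn [0.1 0.2 0. ] shift now-axes [ 10.98 -41.49   6.14] shift after turn [ 10.93 -41.49   6.24] w 45.0 F [ 0.3 -0.8 -0.5] t 13.57
```

View pics/w9.png

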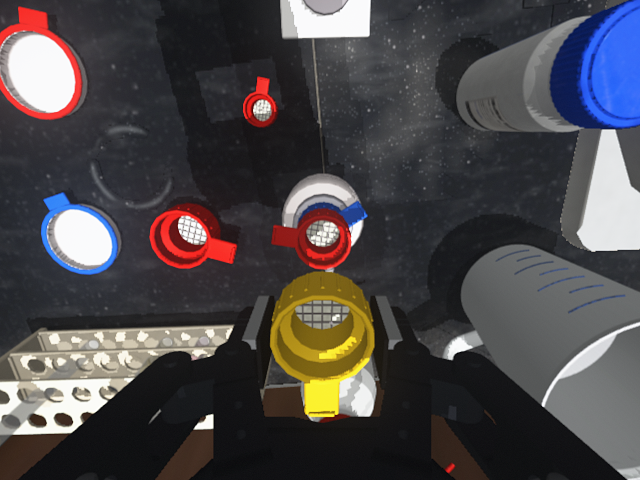

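```bash
python3 -m creep '[[0.4,[2.75,-1,0],[0,0,0]],[0.4,[2.75,-3.5,0],[0,0,0]],[0.4,[2.75,-4,0],[0,0,0]],[0.4,[2.75,-4,0],[0,0,0]],[0.4,[0,-4,0],[0,0,0]],[0.4,[0,-4,0],[0,0,0]],[0.4,[0,-4,0],[0,0,0]],[0.4,[0,-4,0],[0,0,0]],[0.4,[0,-4,0],[0,0,0]],[0.4,[0,-4,0],[0,0,0]],[0.4,[0,-4,0],[0,0,0]],[0.4,[0,0,0],[0,0,0]]]'
python3 - <<'E'
from h import *
plan(.474,-.23,.15,85)
E
```

```text
t: 15.12
ee_pos: [0.4622, -0.2301, 0.195]
eef_rot: [-0.134, -3.117, -0.012]
wrist_force: [-0.3, 0.8, -0.9]
gripper_width: 0.0448
now [ 0.4622 -0.2301  0.195 ] jaw 85.1 q1,q6 [ -39. -124.] turn [ 0.4 -1.3  0.1] shift now-axes [-1.28  0.08  4.48] shift after turn [-1.18  0.11  4.5 ] w 44.8 F [-0.3  0.8 -0.9] t 15.12
```

```bash
python3 -m creep '[[0.4,[-1.2,0.1,2],[0.4,-1.3,0]],[0.4,[0,0,3],[0,0,0]],[0.4,[0,0,3],[0,0,0]],[0.4,[0,0,3],[0,0,0]],[0.4,[0,0,2],[0,0,0]],[0.4,[0,0,0],[0,0,0]]]'
python3 - <<'E'
from h import *
plan(.473,-.23,.0155,85)
snap('scene','s10.png');snap('wrist','w10.png')
E
```

```text
t: 15.88
ee_pos: [0.472, -0.2232, 0.0567]
eef_rot: [-0.13, -3.133, -0.009]
wrist_force: [0.1, 1.3, 0.1]
gripper_width: 0.0447
now [ 0.472  -0.2232  0.0567] jaw 85.2 q1,q6 [ -38. -124.] turn [ 0.3 -0.3  0.2] shift now-axes [-0.18 -0.69  4.12] shift after turn [-0.16 -0.67  4.12] w 44.7 F [0.1 1.3 0.1] t 15.88
```

View pics/s10.png

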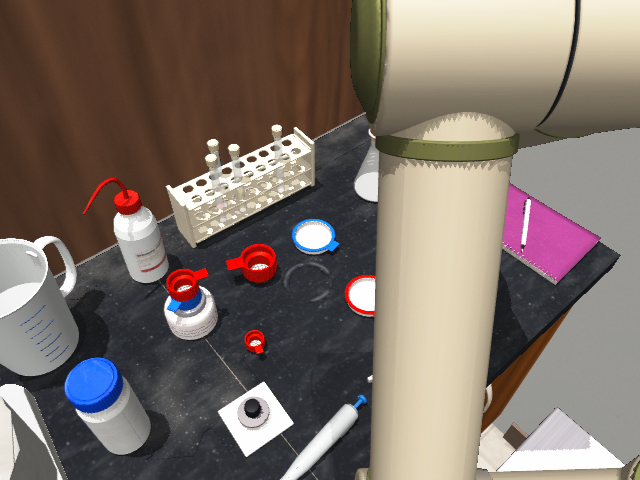

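View pics/w10.png

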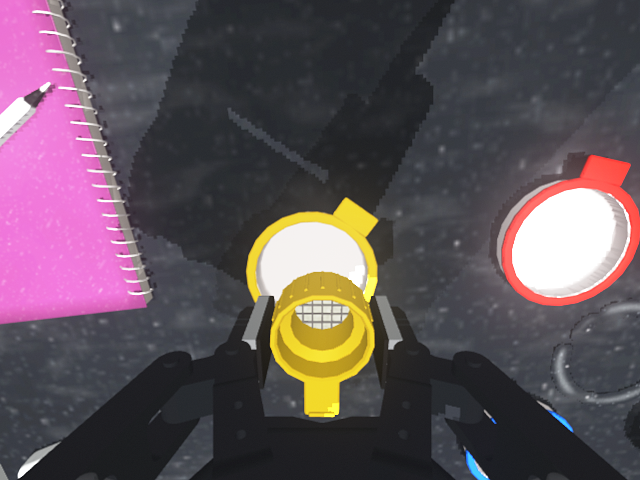

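```bash
python3 -m creep '[[0.4,[-0.1,-0.7,0.5],[0.3,-0.3,0.2]],[0.4,[0,0,1],[0,0,0]],[0.4,[0,0,1],[0,0,0]],[0.4,[0,0,0.8],[0,0,0]],[0.4,[0,0,0.4],[0,0,0]],[0.4,[0,0,0],[0,0,0]]]'
python3 - <<'E'
from h import *
plan(.473,-.23,.0155,85)
snap('wrist','w11.png')
E
```

```text
t: 16.73
ee_pos: [0.474, -0.232, 0.0203]
eef_rot: [0.136, 3.134, -0.006]
wrist_force: [-0.1, 0.0, -0.7]
gripper_width: 0.0451
now [ 0.474  -0.232   0.0203] jaw 85.0 q1,q6 [ -39. -124.] turn [-0.2  0.3  0. ] shift now-axes [0.12 0.2  0.48] shift after turn [0.12 0.19 0.48] w 45.1 F [-0.1  0.  -0.7] t 16.73
```

View pics/w11.png

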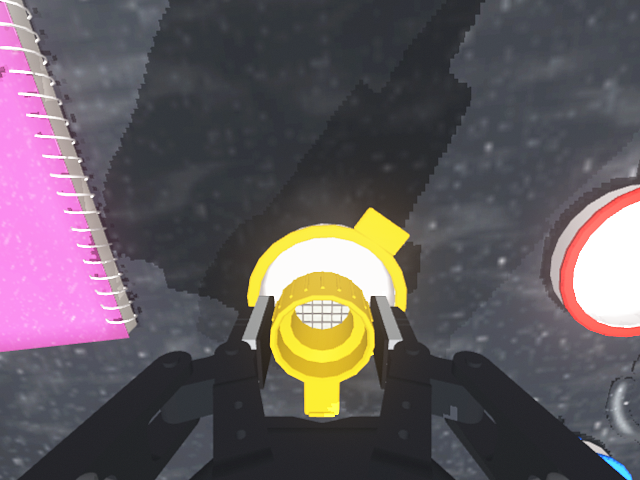

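```bash
python3 -m creep '[[0.4,[0.1,0.2,0.3],[0,0.2,0]],[0.4,[0,0,0],[0,0,0]]]'|egrep 'pos|force'
python3 -m creep '[[0.4,[0,0,0.2],[0,0,0]],[0.4,[0,0,0],[0,0,0]]]'|egrep 'pos|force'
python3 -m creep '[[0.4,[0,0,0.2],[0,0,0]],[0.4,[0,0,0],[0,0,0]]]'|egrep 'pos|force'
```

```text
ee_pos: [0.4735, -0.23, 0.0177]
wrist_force: [-0.2, -0.0, -0.2]
ee_pos: [0.4736, -0.23, 0.0157]
wrist_force: [-0.6, 0.4, 0.3]
ee_pos: [0.4741, -0.2304, 0.0151]
wrist_force: [0.4, -0.2, 0.1]
```

```bash
python3 -m creep '[[0.4,[0,0,0.2],[0,0,0]],[0.4,[0,0,0],[0,0,0]]]'|egrep 'pos|force'
python3 -m creep '[[0.4,[0,0,0.2],[0,0,0]],[0.4,[0,0,0.1],[0,0,0]]]'|egrep 'pos|force'
```

```text
ee_pos: [0.4748, -0.2308, 0.0152]
wrist_force: [0.7, -0.1, 0.1]
ee_pos: [0.4754, -0.231, 0.0149]
wrist_force: [-5.5, 4.1, 15.8]
```

```bash
python3 -m creep '[[0.4,[0,0,-0.05],[0,0,0]],[0.6,[0,0,0],[0,0,0]],[0.7,[0,0,0],[0,0,0]],[0.75,[0,0,0],[0,0,0]],[0.75,[0,0,-1],[0,0,0]],[0.75,[0,0,-3],[0,0,0]],[0.75,[0,0,-4],[0,0,0]],[0.75,[0,0,-5],[0,0,0]],[0.75,[0,0,-5],[0,0,0]],[0.75,[0,0,0],[0,0,0]]]'
python3 - <<'E'
from h import *
plan(.62,.1737,.2,-16)
snap('wrist','w12.png')
E
```

```text
t: 19.27
ee_pos: [0.474, -0.2295, 0.2034]
eef_rot: [0.136, 3.132, -0.012]
wrist_force: [-0.0, 0.7, -0.1]
gripper_width: 0.0643
now [ 0.474  -0.2295  0.2034] jaw 85.0 q1,q6 [ -39. -124.] turn [1.00e-01 7.00e-01 1.01e+02] shift now-axes [-11.06  41.44   0.11] shift after turn [42.79  2.92  0.34] w 64.3 F [-0.   0.7 -0.1] t 19.27
```

View pics/w12.png

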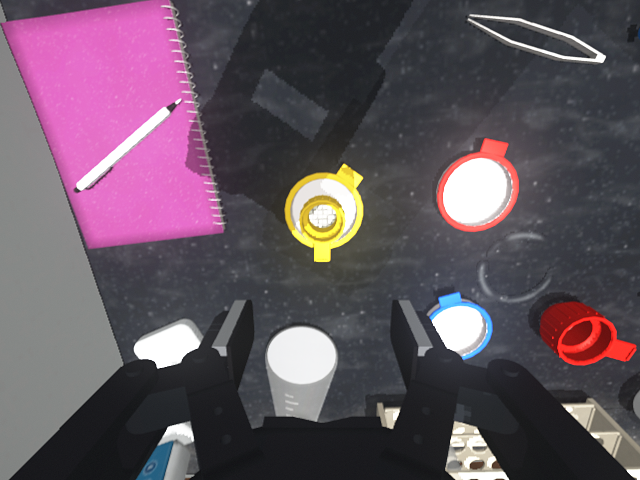

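```bash
python3 -m creep '[[0.75,[0,4,-1],[0,0.7,0]],[0.75,[0,4.2,-1],[0,0,0]],[0.75,[0,4.2,0],[0,0,0]],[0.75,[0,4.2,0],[0,0,0]],[0.75,[0,4.2,0],[0,0,0]],[0.75,[0,4.2,0],[0,0,0]],[0.75,[-2,4.2,0],[0,0,0]],[0.75,[-2,4.2,0],[0,0,0]],[0.75,[-2.5,4.2,0],[0,0,0]],[0.75,[-2.5,3,0],[0,0,0]],[0.75,[-2,1,0],[0,0,0]],[0.75,[0,0,0],[0,0,0]]]'
python3 -m creep '[[0.75,[0,0,0],[0,0,10.1]],[0.75,[0,0,0],[0,0,10.1]],[0.75,[0,0,0],[0,0,10.1]],[0.75,[0,0,0],[0,0,10.1]],[0.75,[0,0,0],[0,0,10.1]],[0.75,[0,0,0],[0,0,10.1]],[0.75,[0,0,0],[0,0,10.1]],[0.75,[0,0,0],[0,0,10.1]],[0.75,[0,0,0],[0,0,10.1]],[0.75,[0,0,0],[0,0,10.1]],[0.75,[0,0,0],[0,0,0]],[0.75,[0,0,0],[0,0,0]]]'
python3 - <<'E'
from h import *
plan(.62,.1737,.17,-16)
E
```

```text
t: 20.82
ee_pos: [0.6163, 0.19, 0.2001]
eef_rot: [-0.137, -3.1, 0.003]
wrist_force: [-0.1, -0.8, -0.2]
gripper_width: 0.0643
t: 22.32
ee_pos: [0.6058, 0.1843, 0.1901]
eef_rot: [-2.536, -1.796, 0.081]
wrist_force: [0.9, 0.8, 0.6]
gripper_width: 0.0636
now [0.6058 0.1843 0.1901] jaw -19.4 q1,q6 [ 6. 26.] turn [-3.3  1.2 -3.4] shift now-axes [-0.48  1.8   1.92] shift after turn [-0.63  1.65  2.01] w 63.6 F [0.9 0.8 0.6] t 22.32
```

Correct the tilt and yaw, then measure.

```bash
python3 -m creep '[[0.75,[-0.5,1.8,0],[-3.3,1.2,-3.4]],[0.75,[0,0,0],[0,0,0]],[0.75,[0,0,0],[0,0,0]],[0.75,[0,0,0],[0,0,0]]]'
python3 - <<'E'
from h import *
plan(.62,.1737,.17,-16)
snap('wrist','w13.png')
E
```

```text
t: 22.82
ee_pos: [0.6202, 0.1738, 0.1887]
eef_rot: [-2.502, -1.899, 0.004]
wrist_force: [0.1, 0.8, -0.8]
gripper_width: 0.0641
now [0.6202 0.1738 0.1887] jaw -15.6 q1,q6 [ 5. 21.] turn [-0.1  0.1  0.4] shift now-axes [-0.01 -0.01  1.87] shift after turn [-0.02 -0.01  1.87] w 64.1 F [ 0.1  0.8 -0.8] t 22.82
```

View pics/w13.png

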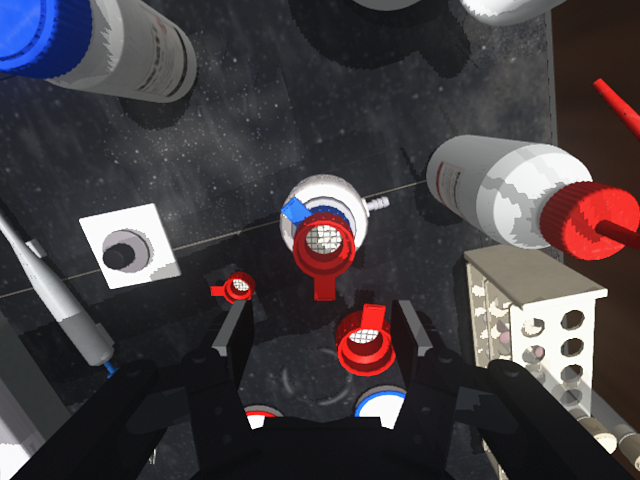

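```bash
python3 -m creep '[[0.75,[0,0,2.5],[0,0,0.4]],[0.75,[0,0,2.5],[0,0,0]],[0.75,[0,0,2],[0,0,0]],[0.75,[0,0,1.5],[0,0,0]],[0.75,[0,0,1],[0,0,0]],[0.75,[0,0,0],[0,0,0]]]'
python3 - <<'E'
from h import *
plan(.62,.1737,.0865,-16)
snap('wrist','w14.png')
E
```

```text
t: 23.62
ee_pos: [0.62, 0.1749, 0.0915]
eef_rot: [-2.508, -1.891, 0.002]
wrist_force: [0.5, -0.1, -0.3]
gripper_width: 0.064
now [0.62   0.1749 0.0915] jaw -16.0 q1,q6 [ 5. 21.] turn [-0.1  0.   0. ] shift now-axes [-0.12  0.03  0.5 ] shift after turn [-0.12  0.03  0.5 ] w 64.0 F [ 0.5 -0.1 -0.3] t 23.62
```

View pics/w14.png

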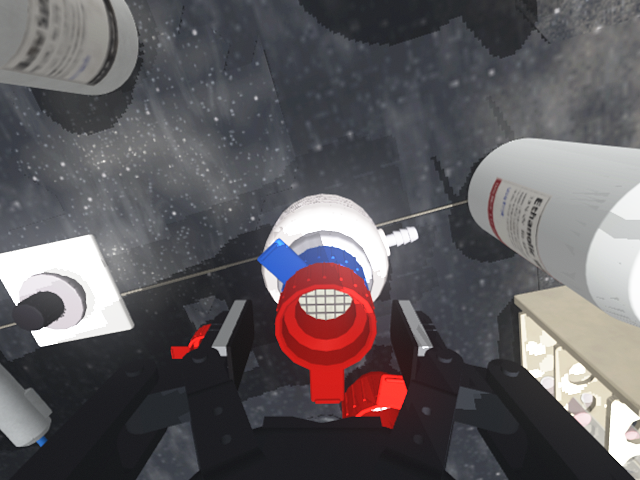

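```bash
python3 -m creep '[[0.75,[-0.1,0.1,0.5],[0,0,0]],[0.75,[0,0,0],[0,0,0]],[0.4,[0,0,0],[0,0,0]],[0.4,[0,0,0],[0,0,0]],[0.4,[0,0,0],[0,0,0]],[0.4,[0,0,0],[0,0,0]]]' 30
python3 -m creep '[[0.4,[0,0,-0.6],[0,0,0]],[0.4,[0,0,-1],[0,0,0]],[0.4,[0,0,-2],[0,0,0]],[0.4,[0,0,-3],[0,0,0]],[0.4,[0,0,-3],[0,0,0]],[0.4,[0,0,0],[0,0,0]]]'
python3 - <<'E'
from h import *
plan(.468,-.076,.15,-16)
snap('wrist','w15.png')
E
```

```text
t: 24.42
ee_pos: [0.6219, 0.1737, 0.0888]
eef_rot: [2.507, 1.891, 0.003]
wrist_force: [0.4, -0.4, -0.5]
gripper_width: 0.045
t: 25.18
ee_pos: [0.6218, 0.1737, 0.1906]
eef_rot: [2.507, 1.89, 0.006]
wrist_force: [-0.3, -0.3, -0.8]
gripper_width: 0.0447
now [0.6218 0.1737 0.1906] jaw -16.0 q1,q6 [ 5. 21.] turn [ 0.2 -0.1  0. ] shift now-axes [-28.25  -7.93   3.99] shift after turn [-28.25  -7.9    4.06] w 44.7 F [-0.3 -0.3 -0.8] t 25.18
```

View pics/w15.png

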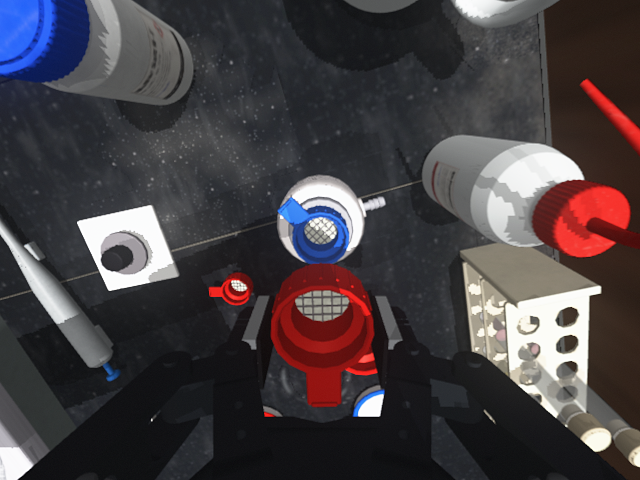

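```bash
python3 -m creep '[[0.4,[-2.5,-0.7,0],[0,0,0]],[0.4,[-3.5,-1,0],[0,0,0]],[0.4,[-3.5,-1,0],[0,0,0]],[0.4,[-3.5,-1,0],[0,0,0]],[0.4,[-3.5,-1,0],[0,0,0]],[0.4,[-3.5,-1,0],[0,0,0]],[0.4,[-3.5,-1,0],[0,0,0]],[0.4,[-3,-0.8,0],[0,0,0]],[0.4,[-1.5,-0.4,0],[0,0,0]],[0.4,[0,0,0],[0,0,0]]]'
python3 -m creep '[[0.4,[0,0,0],[0,0,-9]],[0.4,[0,0,0],[0,0,-9]],[0.4,[0,0,0],[0,0,-9]],[0.4,[0,0,0],[0,0,-9]],[0.4,[0,0,0],[0,0,-9]],[0.4,[0,0,0],[0,0,0]],[0.4,[0,0,0],[0,0,0]]]'
python3 - <<'E'
from h import *
plan(.468,-.076,.08,30)
E
```

```text
t: 26.48
ee_pos: [0.4579, -0.0797, 0.1775]
eef_rot: [-2.497, -1.884, 0.019]
wrist_force: [-0.0, 0.7, 0.3]
gripper_width: 0.0446
t: 27.35
ee_pos: [0.4603, -0.0737, 0.1754]
eef_rot: [-1.547, -2.71, 0.007]
wrist_force: [0.7, 0.2, 0.1]
gripper_width: 0.045
now [ 0.4603 -0.0737  0.1754] jaw 30.6 q1,q6 [-23. -54.] turn [-0.8 -0.9  0.6] shift now-axes [-0.74  0.68  9.52] shift after turn [-0.58  0.55  9.54] w 45.0 F [0.7 0.2 0.1] t 27.35
```

```bash
python3 -m creep '[[0.4,[-0.7,0.7,2],[-0.8,-0.9,0.6]],[0.4,[0,0,2.5],[0,0,0]],[0.4,[0,0,2.5],[0,0,0]],[0.4,[0,0,2.5],[0,0,0]],[0.4,[0,0,0],[0,0,0]],[0.4,[0,0,0],[0,0,0]]]'
python3 - <<'E'
from h import *
plan(.468,-.076,.0178,30)
snap('wrist','w16.png')
E
```

```text
t: 28.1
ee_pos: [0.4714, -0.0751, 0.0787]
eef_rot: [1.587, 2.708, 0.001]
wrist_force: [0.1, -0.6, 0.2]
gripper_width: 0.0446
now [ 0.4714 -0.0751  0.0787] jaw 29.2 q1,q6 [-23. -52.] turn [ 0.1  0.1 -0.8] shift now-axes [ 0.1  -0.36  6.09] shift after turn [ 0.09 -0.34  6.09] w 44.6 F [ 0.1 -0.6  0.2] t 28.1
```

View pics/w16.png

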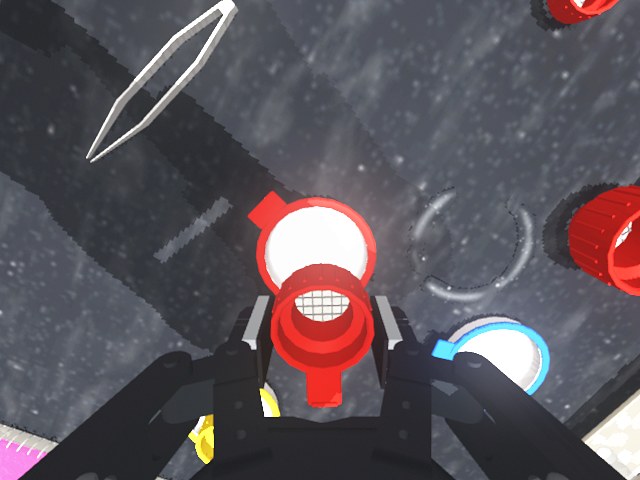

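```bash
python3 -m creep '[[0.4,[0.1,-0.3,1.5],[0,0,-0.8]],[0.4,[0,0,1.5],[0,0,0]],[0.4,[0,0,1.2],[0,0,0]],[0.4,[0,0,0.8],[0,0,0]],[0.4,[0,0,0.4],[0,0,0]],[0.4,[0,0,0],[0,0,0]]]'
python3 - <<'E'
from h import *
plan(.468,-.076,.0178,30)
snap('wrist','w17.png')
E
```

```text
t: 28.9
ee_pos: [0.4706, -0.0764, 0.0249]
eef_rot: [1.567, 2.713, 0.002]
wrist_force: [-0.2, 0.7, 0.3]
gripper_width: 0.0448
now [ 0.4706 -0.0764  0.0249] jaw 30.0 q1,q6 [-23. -53.] turn [ 0.3  0.4 -0. ] shift now-axes [ 0.17 -0.21  0.71] shift after turn [ 0.16 -0.2   0.71] w 44.8 F [-0.2  0.7  0.3] t 28.9
```

View pics/w17.png

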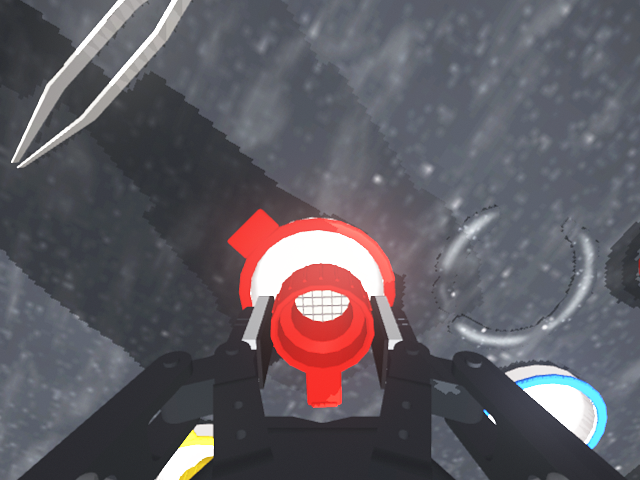

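```bash
python3 -m creep '[[0.4,[0.15,-0.25,0.3],[0.2,0.3,0]],[0.4,[0,0,0.2],[0,0,0]],[0.4,[0,0,0],[0,0,0]]]'|egrep 'pos|force'
python3 -m creep '[[0.4,[0,0,0.2],[0,0,0]],[0.4,[0,0,0],[0,0,0]]]'|egrep 'pos|force'
python3 -m creep '[[0.4,[0,0,0.2],[0,0,0]],[0.4,[0,0,0.05],[0,0,0]]]'|egrep 'pos|force'
```

```text
ee_pos: [0.4679, -0.0765, 0.0203]
wrist_force: [0.4, -0.1, 0.5]
ee_pos: [0.4679, -0.0765, 0.0182]
wrist_force: [-0.5, -0.1, -0.0]
ee_pos: [0.4683, -0.0767, 0.0176]
wrist_force: [-4.3, 1.1, 7.3]
```

```bash
python3 -m creep '[[0.5,[0,0,0],[0,0,0]],[0.65,[0,0,0],[0,0,0]],[0.75,[0,0,0],[0,0,0]],[0.75,[0,0,0],[0,0,0]],[0.75,[0,0,-1],[0,0,0]],[0.75,[0,0,-3],[0,0,0]],[0.75,[0,0,-4],[0,0,0]],[0.75,[0,0,-5],[0,0,0]],[0.75,[0,0,-5],[0,0,0]],[0.75,[0,0,0],[0,0,0]]]'
python3 - <<'E'
from h import *
plan(.62,.1737,.2,28)
snap('wrist','w18.png')
E
```

```text
t: 31.08
ee_pos: [0.4673, -0.0764, 0.2065]
eef_rot: [1.568, 2.715, 0.002]
wrist_force: [0.8, 0.0, -0.8]
gripper_width: 0.064
now [ 0.4673 -0.0764  0.2065] jaw 30.0 q1,q6 [-24. -54.] turn [0.2 0.3 2. ] shift now-axes [14.03 25.72  0.69] shift after turn [14.92 25.22  0.65] w 64.0 F [ 0.8  0.  -0.8] t 31.07
```

View pics/w18.png

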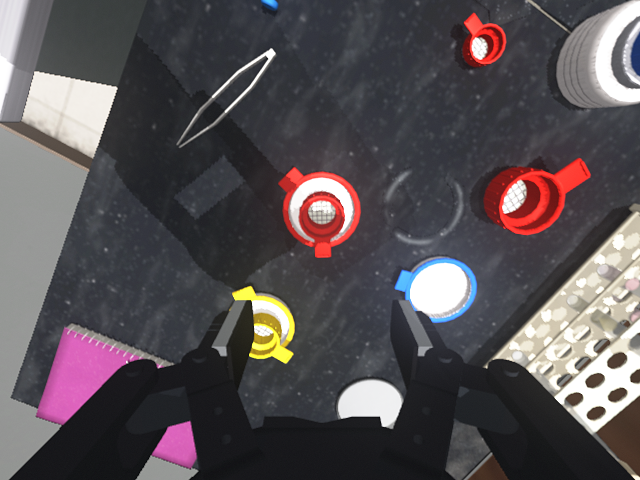

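```bash
python3 -m creep '[[0.75,[1.3,2.2,0],[0,0,2]],[0.75,[1.8,3,0],[0,0,0]],[0.75,[1.8,3,0],[0,0,0]],[0.75,[1.8,3,0],[0,0,0]],[0.75,[1.8,3,0],[0,0,0]],[0.75,[1.8,3,0],[0,0,0]],[0.75,[1.8,3,0],[0,0,0]],[0.75,[1.6,2.7,0],[0,0,0]],[0.75,[0.8,1.3,0],[0,0,0]],[0.75,[0,0,0],[0,0,0]],[0.75,[0,0,0],[0,0,0]]]'
python3 - <<'E'
from h import *
plan(.6205,.1737,.13,28)
E
```

```text
t: 32.5
ee_pos: [0.6096, 0.1731, 0.1877]
eef_rot: [-1.611, -2.671, 0.02]
wrist_force: [0.6, -0.6, 0.3]
gripper_width: 0.0643
now [0.6096 0.1731 0.1877] jaw 27.8 q1,q6 [  5. -23.] turn [-1.3 -0.7 -0.2] shift now-axes [-0.53  1.12  5.75] shift after turn [-0.46  0.99  5.77] w 64.3 F [ 0.6 -0.6  0.3] t 32.5
```

```bash
python3 -m creep '[[0.75,[-0.5,1.1,2],[-1.3,-0.7,-0.2]],[0.75,[0,0,2.5],[0,0,0]],[0.75,[0,0,2.5],[0,0,0]],[0.75,[0,0,2],[0,0,0]],[0.75,[0,0,1.5],[0,0,0]],[0.75,[0,0,0.8],[0,0,0]],[0.75,[0,0,0],[0,0,0]]]'
python3 - <<'E'
from h import *
plan(.6205,.1737,.0635,28)
snap('wrist','w19.png')
E
```

```text
t: 33.38
ee_pos: [0.6202, 0.1691, 0.0712]
eef_rot: [1.624, 2.688, -0.0]
wrist_force: [-0.5, -0.5, 0.6]
gripper_width: 0.0638
now [0.6202 0.1691 0.0712] jaw 27.7 q1,q6 [  5. -23.] turn [ 0.   0.  -0.3] shift now-axes [0.39 0.24 0.77] shift after turn [0.39 0.25 0.77] w 63.8 F [-0.5 -0.5  0.6] t 33.38
```

View pics/w19.png

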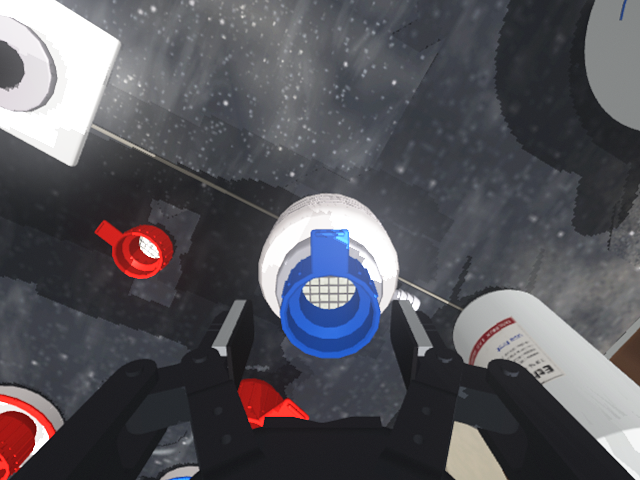

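```bash
python3 -m creep '[[0.75,[0.35,0.35,0.4],[0,0,-0.3]],[0.75,[0,0,0.35],[0,0,0]],[0.75,[0,0,0],[0,0,0]],[0.4,[0,0,0],[0,0,0]],[0.4,[0,0,0],[0,0,0]],[0.4,[0,0,0],[0,0,0]],[0.4,[0,0,0],[0,0,0]]]' 30
python3 -m creep '[[0.4,[0,0,-0.6],[0,0,0]],[0.4,[0,0,-1],[0,0,0]],[0.4,[0,0,-2],[0,0,0]],[0.4,[0,0,-3],[0,0,0]],[0.4,[0,0,-3],[0,0,0]],[0.4,[0,0,0],[0,0,0]]]'
python3 - <<'E'
from h import *
plan(.6285,-.089,.15,28)
snap('wrist','w20.png')
E
```

```text
t: 34.3
ee_pos: [0.6229, 0.1745, 0.0657]
eef_rot: [1.614, 2.69, 0.004]
wrist_force: [0.7, -0.3, -0.5]
gripper_width: 0.0444
t: 35.05
ee_pos: [0.6225, 0.1744, 0.1674]
eef_rot: [1.614, 2.689, 0.005]
wrist_force: [0.1, 0.6, -0.5]
gripper_width: 0.0451
now [0.6225 0.1744 0.1674] jaw 28.1 q1,q6 [  5. -23.] turn [0.3 0.2 0.1] shift now-axes [-23.52 -11.88   1.75] shift after turn [-23.54 -11.84   1.74] w 45.1 F [ 0.1  0.6 -0.5] t 35.05
```

View pics/w20.png

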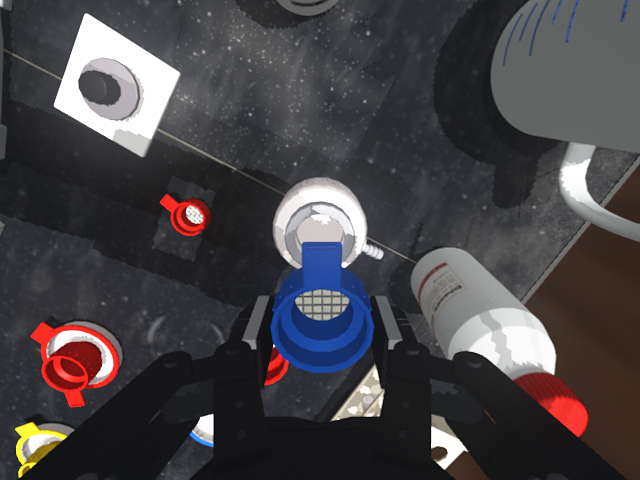

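```bash
python3 -m creep '[[0.4,[-2,-1,-1],[0,0,0]],[0.4,[-3,-1.5,-1],[0,0,0]],[0.4,[-3,-1.5,0],[0,0,0]],[0.4,[-3,-1.5,0],[0,0,0]],[0.4,[-3,-1.5,0],[0,0,0]],[0.4,[-3,-1.5,0],[0,0,0]],[0.4,[-3,-1.5,0],[0,0,0]],[0.4,[-2,-1.2,0],[0,0,0]],[0.4,[-1,-0.6,0],[0,0,0]],[0.4,[0,0,0],[0,0,0]]]'
python3 -m creep '[[0.4,[0,0,0],[0,0,-10]],[0.4,[0,0,0],[0,0,-10]],[0.4,[0,0,0],[0,0,-10]],[0.4,[0,0,0],[0,0,-10]],[0.4,[0,0,0],[0,0,-10]],[0.4,[0,0,0],[0,0,-10]],[0.4,[0,0,0],[0,0,0]],[0.4,[0,0,0],[0,0,0]]]'
python3 - <<'E'
from h import *
plan(.6285,-.089,.08,88)
E
```

```text
t: 36.35
ee_pos: [0.621, -0.1023, 0.1804]
eef_rot: [-1.619, -2.682, 0.009]
wrist_force: [0.2, 1.1, 0.0]
gripper_width: 0.0449
t: 37.35
ee_pos: [0.6206, -0.0955, 0.1797]
eef_rot: [-0.004, -3.129, -0.003]
wrist_force: [-0.8, 0.7, 0.1]
gripper_width: 0.0446
now [ 0.6206 -0.0955  0.1797] jaw 89.8 q1,q6 [ -19. -109.] turn [ 0.1 -0.7  1.8] shift now-axes [-0.92  0.63  9.96] shift after turn [-0.77  0.67  9.97] w 44.6 F [-0.8  0.7  0.1] t 37.35
```

```bash
python3 -m creep '[[0.4,[-0.9,0.6,2],[0,-0.7,1.8]],[0.4,[0,0,2.5],[0,0,0]],[0.4,[0,0,2.5],[0,0,0]],[0.4,[0,0,2.5],[0,0,0]],[0.4,[0,0,0],[0,0,0]],[0.4,[0,0,0],[0,0,0]]]'
python3 - <<'E'
from h import *
plan(.6285,-.089,.0187,88)
snap('wrist','w21.png')
E
```

```text
t: 38.1
ee_pos: [0.6305, -0.088, 0.0837]
eef_rot: [0.077, 3.138, 0.002]
wrist_force: [-0.7, -0.5, -0.2]
gripper_width: 0.045
now [ 0.6305 -0.088   0.0837] jaw 87.2 q1,q6 [ -19. -106.] turn [ 0.1  0.2 -0.8] shift now-axes [ 0.21 -0.11  6.5 ] shift after turn [ 0.19 -0.1   6.5 ] w 45.0 F [-0.7 -0.5 -0.2] t 38.1
```

View pics/w21.png

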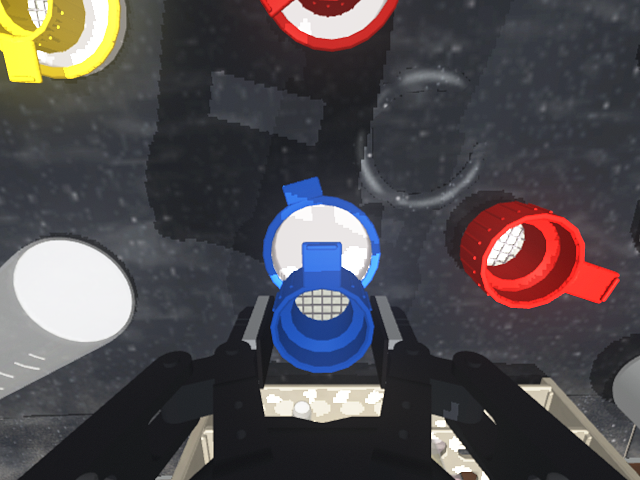

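```bash
python3 -m creep '[[0.4,[0.2,-0.1,1.5],[0,0,-0.8]],[0.4,[0,0,1.5],[0,0,0]],[0.4,[0,0,1.2],[0,0,0]],[0.4,[0,0,0.8],[0,0,0]],[0.4,[0,0,0.5],[0,0,0]],[0.4,[0,0,0],[0,0,0]]]'
python3 - <<'E'
from h import *
plan(.6285,-.089,.0187,88)
E
```

```text
t: 38.9
ee_pos: [0.6287, -0.0891, 0.0256]
eef_rot: [0.055, 3.137, 0.001]
wrist_force: [0.4, 0.5, -0.4]
gripper_width: 0.045
now [ 0.6287 -0.0891  0.0256] jaw 88.0 q1,q6 [ -19. -107.] turn [0.  0.2 0. ] shift now-axes [0.02 0.01 0.69] shift after turn [0.02 0.01 0.69] w 45.0 F [ 0.4  0.5 -0.4] t 38.9
```

```bash
python3 -m creep '[[0.4,[0,0,0.3],[0,0,0]],[0.4,[0,0,0.2],[0,0,0]],[0.4,[0,0,0],[0,0,0]]]'|egrep 'pos|force'
python3 -m creep '[[0.4,[0,0,0.2],[0,0,0]],[0.4,[0,0,0],[0,0,0]]]'|egrep 'pos|force'
python3 -m creep '[[0.4,[0,0,0.2],[0,0,0]],[0.4,[0,0,0.05],[0,0,0]]]'|egrep 'pos|force'
```

```text
ee_pos: [0.6291, -0.0892, 0.0211]
wrist_force: [-0.2, 0.2, 0.1]
ee_pos: [0.6293, -0.0892, 0.0192]
wrist_force: [-0.3, 0.6, 0.2]
ee_pos: [0.63, -0.0894, 0.0187]
wrist_force: [-1.5, 0.4, 2.3]
```

```bash
python3 -m creep '[[0.4,[0,0,0.1],[0,0,0]],[0.5,[0,0,0],[0,0,0]],[0.65,[0,0,0],[0,0,0]],[0.75,[0,0,0],[0,0,0]],[0.75,[0,0,0],[0,0,0]],[0.75,[0,0,-1],[0,0,0]],[0.75,[0,0,-3],[0,0,0]],[0.75,[0,0,-4],[0,0,0]],[0.75,[0,0,-5],[0,0,0]],[0.75,[0,0,-5],[0,0,0]],[0.6,[0,0,0],[0,0,0]]]'
python3 - <<'E'
from h import *
plan(.4215,.194,.2,85)
snap('wrist','w22.png');snap('top','t22.png')
E
```

```text
t: 41.15
ee_pos: [0.6286, -0.0893, 0.2073]
eef_rot: [0.054, 3.131, -0.002]
wrist_force: [0.1, 0.1, -0.5]
gripper_width: 0.0512
now [ 0.6286 -0.0893  0.2073] jaw 88.0 q1,q6 [ -19. -107.] turn [-0.   0.6  3. ] shift now-axes [21.69 27.59  0.47] shift after turn [23.1  26.42  0.73] w 51.2 F [ 0.1  0.1 -0.5] t 41.15
```

View pics/w22.png

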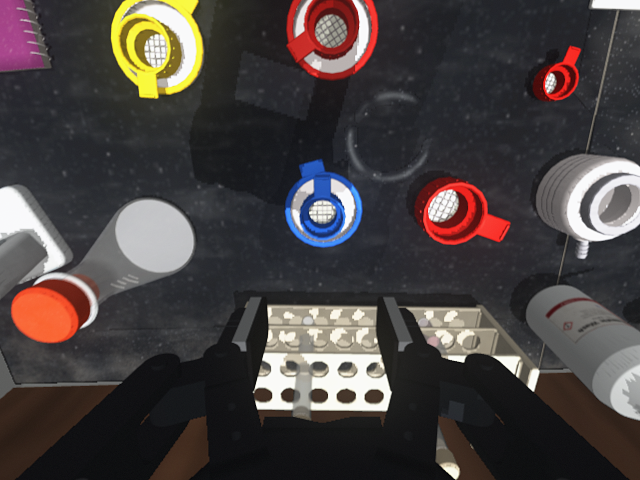

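View pics/t22.png

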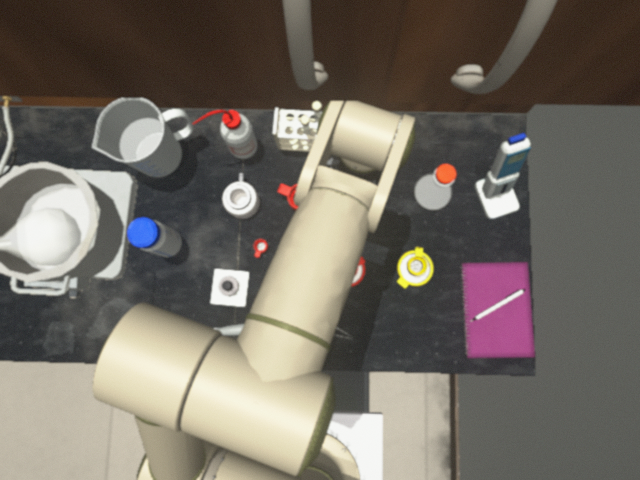

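```bash
python3 -c "
import cv2
a=cv2.imread('pics/t22.png');cv2.imwrite('pics/c22.png',cv2.resize(a[165:315,195:275],None,fx=4,fy=4,interpolation=3))"
python3 -m creep '[[0.6,[2,2.3,0],[0,0.6,3]],[0.6,[2.8,3.2,0],[0,0,0]],[0.6,[2.8,3.2,0],[0,0,0]],[0.6,[2.8,3.2,0],[0,0,0]],[0.6,[2.8,3.2,0],[0,0,0]],[0.6,[2.8,3.2,0],[0,0,0]],[0.6,[2.8,3.2,0],[0,0,0]],[0.6,[2.6,3,0],[0,0,0]],[0.6,[1.2,1.5,0],[0,0,0]],[0.6,[0,0,0],[0,0,0]],[0.6,[0,0,0],[0,0,0]]]' 40
python3 - <<'E'
from h import *
plan(.4215,.194,.1,85)
snap('wrist','w23.png')
E
```

```text
t: 42.62
ee_pos: [0.4105, 0.1967, 0.1923]
eef_rot: [-0.14, -3.102, -0.002]
wrist_force: [0.5, -0.3, -0.6]
gripper_width: 0.0513
now [0.4105 0.1967 0.1923] jaw 84.8 q1,q6 [ 10. -75.] turn [-0.  -2.1 -0.2] shift now-axes [-1.45 -0.17  9.18] shift after turn [-1.12 -0.18  9.23] w 51.3 F [ 0.5 -0.3 -0.6] t 42.62
```

View pics/c22.png

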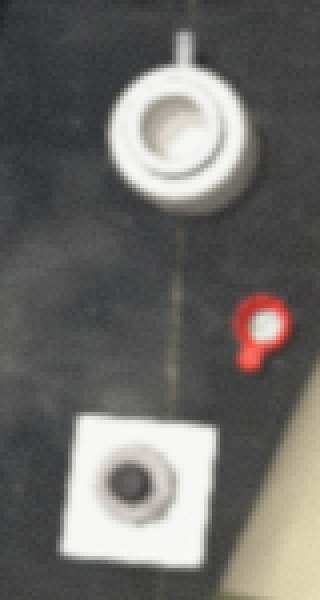

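View pics/w23.png

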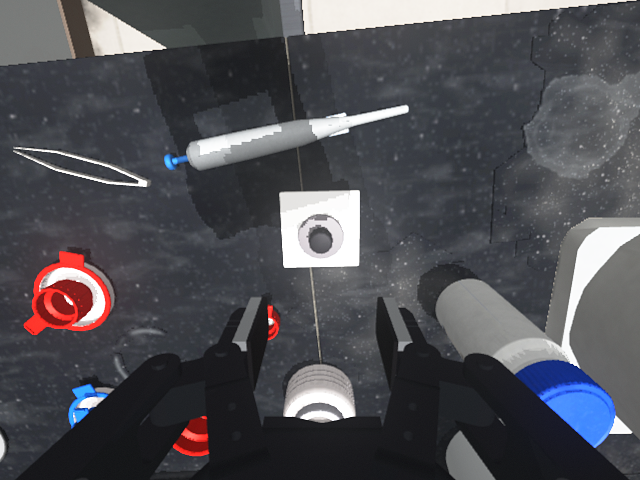

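```bash
python3 - <<'E'
from h import *
t=dict(np.load('pics/t22.png.npz'));s=dict(np.load('pics/s10.png.npz'));w=dict(np.load('pics/w22.png.npz'))
print('mouth',onz(t,240,196.75,.06),'w',onz(w,613,205,.06),'knob',onz(t,227.25,285.25,.041),'s10',onz(s,252,407,.041))
E
python3 -m creep '[[0.6,[-1.3,-0.2,2],[0,-2.1,0]],[0.6,[0,0,3],[0,0,0]],[0.6,[0,0,3],[0,0,0]],[0.6,[0,0,3],[0,0,0]],[0.6,[0,0,2],[0,0,0]],[0.6,[0,0,0],[0,0,0]]]'
python3 - <<'E'
from h import *
plan(.4215,.194,.025,85)
E
```

```text
mouth [0.62166668 0.16879693 0.06      ] w [0.61816682 0.16740244 0.06      ] knob [0.42381605 0.19086038 0.041     ] s10 [0.42016782 0.19403173 0.041     ]
t: 43.42
ee_pos: [0.4259, 0.189, 0.0569]
eef_rot: [0.154, 3.137, -0.002]
wrist_force: [-0.3, -0.5, 0.6]
gripper_width: 0.051
now [0.4259 0.189  0.0569] jaw 84.4 q1,q6 [ 10. -75.] turn [-0.1  0.1 -0.6] shift now-axes [0.49 0.46 3.19] shift after turn [0.48 0.46 3.19] w 51.0 F [-0.3 -0.5  0.6] t 43.42
```

```bash
python3 -m creep '[[0.6,[0.45,0.46,1],[0,0,-0.6]],[0.6,[0,0,1],[0,0,0]],[0.6,[0,0,0.8],[0,0,0]],[0.6,[0,0,0.3],[0,0,0]],[0.6,[0,0,0],[0,0,0]],[0.6,[0,0,0],[0,0,0]]]'
python3 - <<'E'
from h import *
plan(.4215,.194,.025,85);snap('wrist','w24.png')
E
```

```text
t: 44.18
ee_pos: [0.4232, 0.194, 0.0257]
eef_rot: [0.137, 3.134, -0.001]
wrist_force: [0.1, 0.2, 0.3]
gripper_width: 0.0516
now [0.4232 0.194  0.0257] jaw 85.0 q1,q6 [ 10. -75.] turn [-0.   0.2 -0. ] shift now-axes [ 0.17 -0.02  0.07] shift after turn [ 0.17 -0.02  0.07] w 51.6 F [0.1 0.2 0.3] t 44.17
```

View pics/w24.png

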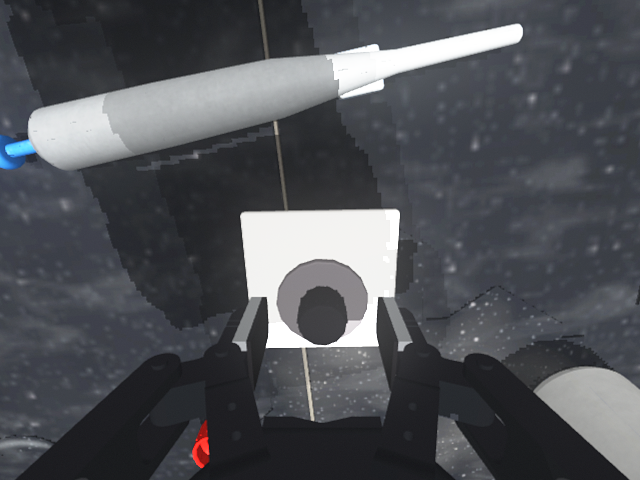

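```bash
python3 -m creep '[[0.1,[0,0,0],[0,0,0]],[0.1,[0,0,0],[0,0,0]],[0.1,[0,0,0],[0,0,0]],[0.1,[0,0,0],[0,0,0]],[0.1,[0,0,0],[0,0,0]]]' 40
python3 -m creep '[[0.1,[0,0,-1],[0,0,0]],[0.1,[0,0,-2],[0,0,0]],[0.1,[0,0,-3],[0,0,0]],[0.1,[0,0,-4],[0,0,0]],[0.1,[0,0,-3],[0,0,0]],[0.1,[0,0,0],[0,0,0]]]' 40
python3 - <<'E'
from h import *
plan(.56,.172,.15,85);s=snap('scene','s25.png');s=snap('wrist','w25.png')
E
```

```text
t: 44.85
ee_pos: [0.4235, 0.1941, 0.0262]
eef_rot: [0.137, 3.133, -0.0]
wrist_force: [0.2, -0.3, 0.4]
gripper_width: 0.0203
t: 45.6
ee_pos: [0.4225, 0.1941, 0.163]
eef_rot: [0.137, 3.132, 0.0]
wrist_force: [-0.6, -0.5, -1.0]
gripper_width: 0.0201
now [0.4225 0.1941 0.163 ] jaw 85.0 q1,q6 [ 10. -75.] turn [0.  0.4 0. ] shift now-axes [-13.88  -1.01   1.38] shift after turn [-13.89  -1.01   1.3 ] w 20.1 F [-0.6 -0.5 -1. ] t 45.6
```

View pics/s25.png

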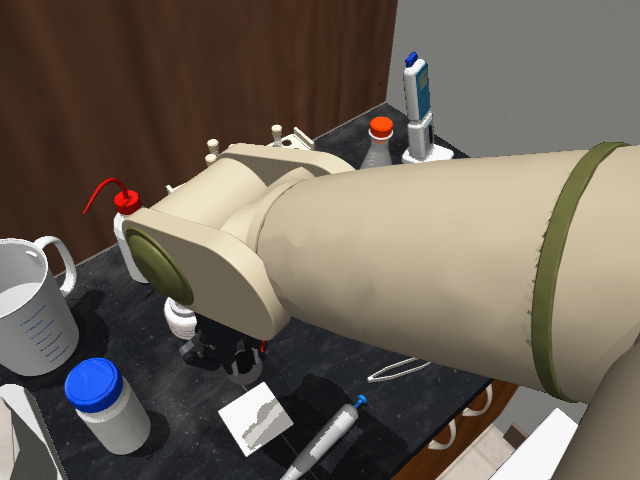

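View pics/w25.png

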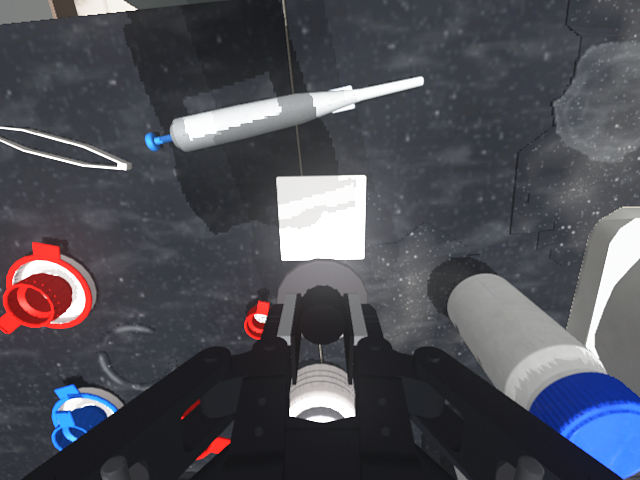

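```bash
python3 -m creep '[[0.1,[-2,0,0],[0,0.4,0]],[0.1,[-3.3,-0.05,0],[0,0,0]],[0.1,[-3.3,-0.05,0],[0,0,0]],[0.1,[-3.3,-0.05,0],[0,0,0]],[0.1,[-3.3,-0.05,0],[0,0,0]],[0.1,[-3,-0.05,0],[0,0,0]],[0.1,[-1.5,0,0],[0,0,0]],[0.1,[0,0,0],[0,0,0]],[0.1,[0,0,0],[0,0,0]]]' 40
python3 - <<'E'
from h import *
plan(.621,.1735,.13,85);snap('wrist','w26.png');snap('top','t26.png')
E
```

```text
t: 46.82
ee_pos: [0.6172, 0.1727, 0.1436]
eef_rot: [-0.136, -3.109, 0.007]
wrist_force: [-0.5, -0.3, -0.2]
gripper_width: 0.0204
now [0.6172 0.1727 0.1436] jaw 85.0 q1,q6 [  5. -80.] turn [-0.3 -1.7 -0. ] shift now-axes [-0.41  0.12  1.35] shift after turn [-0.37  0.11  1.36] w 20.4 F [-0.5 -0.3 -0.2] t 46.83
```

View pics/w26.png

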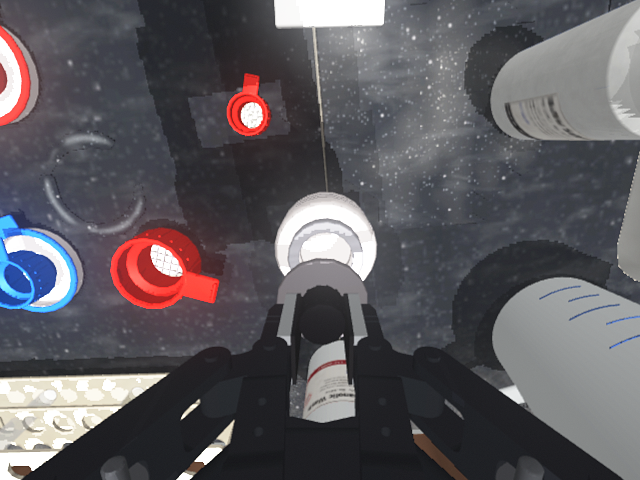

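```bash
python3 -m creep '[[0.1,[-0.5,0.2,1.5],[-0.3,-1.7,0]],[0.1,[0,0,1.2],[0,0,0]],[0.1,[0,0,0],[0,0,0]],[0.1,[0,0,0],[0,0,0]]]' 40
python3 - <<'E'
from h import *
plan(.6225,.1742,.0702,85)
E
```

```text
t: 47.42
ee_pos: [0.6213, 0.1748, 0.1174]
eef_rot: [0.136, 3.137, -0.0]
wrist_force: [0.3, -0.1, -0.5]
gripper_width: 0.0202
now [0.6213 0.1748 0.1174] jaw 85.0 q1,q6 [  5. -80.] turn [-0.   0.1  0. ] shift now-axes [-0.12 -0.04  4.72] shift after turn [-0.13 -0.04  4.72] w 20.2 F [ 0.3 -0.1 -0.5] t 47.42
```

```bash
python3 -m creep '[[0.1,[-0.15,-0.05,1.5],[0,0,0]],[0.1,[0,0,1.2],[0,0,0]],[0.1,[0,0,0.5],[0,0,0]],[0.1,[0,0,0],[0,0,0]],[0.1,[0,0,0],[0,0,0]]]' 40
python3 - <<'E'
from h import *
plan(.6225,.1742,.0702,85);snap('wrist','w27.png');snap('scene','s27.png')
E
```

```text
t: 48.05
ee_pos: [0.6229, 0.174, 0.0834]
eef_rot: [0.136, 3.137, -0.0]
wrist_force: [-0.6, 0.4, -1.2]
gripper_width: 0.0202
now [0.6229 0.174  0.0834] jaw 85.0 q1,q6 [  5. -80.] turn [-0.   0.1  0. ] shift now-axes [0.05 0.01 1.32] shift after turn [0.05 0.01 1.32] w 20.2 F [-0.6  0.4 -1.2] t 48.05
```

View pics/w27.png

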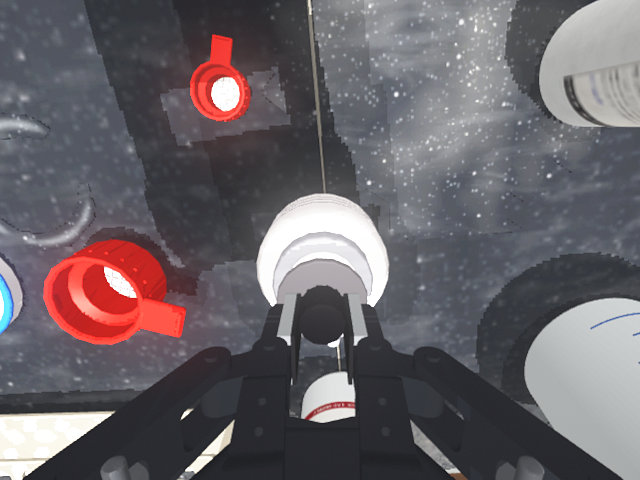

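```bash
python3 -m creep '[[0.1,[0,0,0.4],[0,0,0]],[0.1,[0,0,0.2],[0,0,0]],[0.1,[0,0,0],[0,0,0]]]' 40|egrep 'pos|force'
python3 -m creep '[[0.1,[0,0,0.3],[0,0,0]],[0.1,[0,0,0],[0,0,0]]]' 40|egrep 'pos|force'
python3 -m creep '[[0.1,[0,0,0.2],[0,0,0]],[0.1,[0,0,0],[0,0,0]]]' 40|egrep 'pos|force'
```

```text
ee_pos: [0.6231, 0.174, 0.0774]
wrist_force: [0.3, 0.1, -0.1]
ee_pos: [0.6231, 0.1741, 0.0743]
wrist_force: [0.2, 0.4, 0.3]
ee_pos: [0.6231, 0.1741, 0.0721]
wrist_force: [-0.6, -0.9, -0.7]
```

Entering freely, no force.

```bash
python3 -m creep '[[0.1,[0,0,0.15],[0,0,0]],[0.1,[0,0,0],[0,0,0]]]' 40|egrep 'pos|force'
python3 -m creep '[[0.1,[0,0,0.2],[0,0,0]],[0.1,[0,0,0.05],[0,0,0]]]' 40|egrep 'pos|force'
python3 -m creep '[[0.1,[0,0,0.2],[0,0,0]],[0.1,[0,0,0.05],[0,0,0]]]' 40|egrep 'pos|force'
```

```text
ee_pos: [0.6232, 0.174, 0.0706]
wrist_force: [-0.2, 1.1, -0.9]
ee_pos: [0.6236, 0.1741, 0.0702]
wrist_force: [0.5, -0.6, 0.5]
ee_pos: [0.6239, 0.1742, 0.0702]
wrist_force: [0.5, -0.0, -0.5]
```

```bash
python3 -m creep '[[0.35,[0,0,0],[0,0,0]],[0.45,[0,0,0],[0,0,0]],[0.6,[0,0,0],[0,0,0]],[0.6,[0,0,-1],[0,0,0]],[0.6,[0,0,-3],[0,0,0]],[0.6,[0,0,-5],[0,0,0]],[0.6,[0,0,-5],[0,0,0]],[0.6,[0,0,-3],[0,0,0]],[0.6,[0,0,0],[0,0,0]]]' 40
python3 - <<'E'
from h import *
plan(.4,.35,.2,85);snap('wrist','w28.png')
E
```

```text
t: 50.9
ee_pos: [0.6227, 0.1742, 0.2478]
eef_rot: [0.135, 3.131, 0.0]
wrist_force: [0.5, -0.5, -0.7]
gripper_width: 0.0512
now [0.6227 0.1742 0.2478] jaw 85.1 q1,q6 [  5. -80.] turn [0.  0.4 0.1] shift now-axes [23.74 15.6   4.61] shift after turn [23.72 15.57  4.78] w 51.2 F [ 0.5 -0.5 -0.7] t 50.9
```

View pics/w28.png

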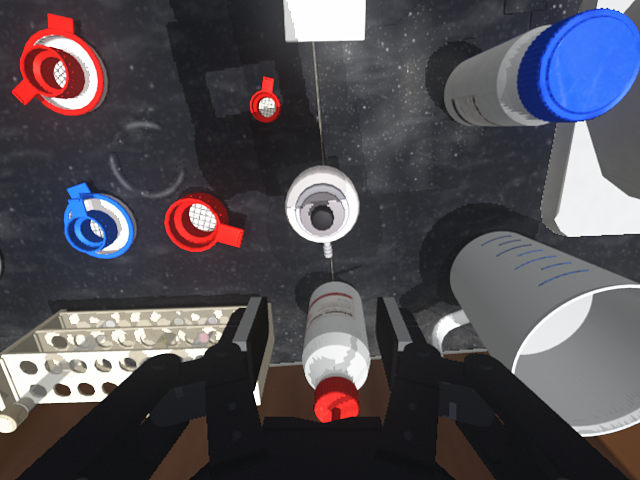

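```bash
python3 -m creep '[[0.6,[3,0,-2],[0,0,0]],[0.6,[4,2,-2],[0,0,0]],[0.6,[4,2.5,0],[0,0,0]],[0.6,[4,2.5,0],[0,0,0]],[0.6,[4,2.5,0],[0,0,0]],[0.6,[4,2.5,0],[0,0,0]],[0.6,[4,2.5,0],[0,0,0]],[0.6,[4,2.5,0],[0,0,0]],[0.6,[4,2.5,0],[0,0,0]],[0.6,[4,2.5,0],[0,0,0]],[0.6,[4,2.5,0],[0,0,0]],[0.6,[0,0,0],[0,0,0]]]' 40
python3 - <<'E'
from h import *
plan(.2,.48,.25,85);snap('scene','s29.png');snap('top','t29.png')
E
```

```text
t: 52.45
ee_pos: [0.197, 0.4602, 0.2696]
eef_rot: [-0.138, -3.115, 0.024]
wrist_force: [0.2, -0.4, -0.4]
gripper_width: 0.0512
now [0.197  0.4602 0.2696] jaw 84.9 q1,q6 [ 53. -32.] turn [-1.  -1.3 -0.1] shift now-axes [-0.17  2.03  1.92] shift after turn [-0.13  2.    1.96] w 51.2 F [ 0.2 -0.4 -0.4] t 52.45
```

View pics/s29.png

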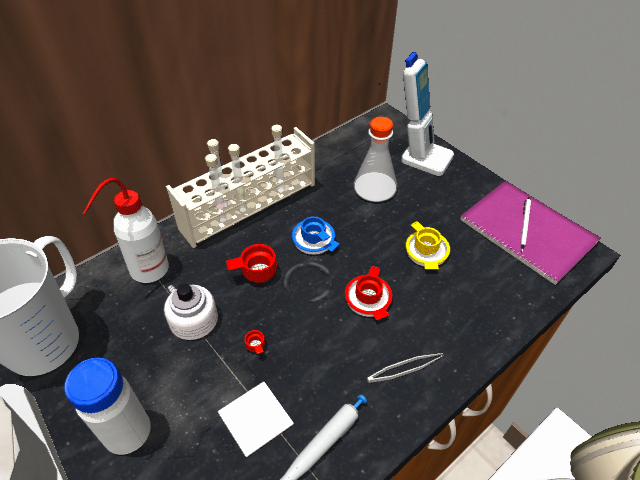

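View pics/t29.png

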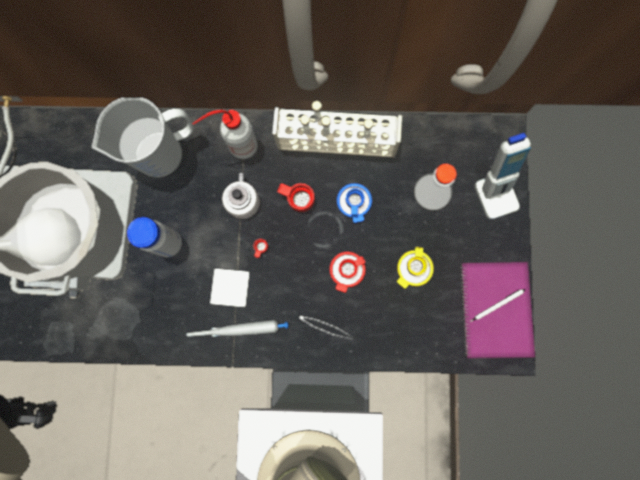

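Run:
```python
import cv2,numpy as np
a=cv2.imread('pics/s29.png')
A=lambda x,y,w,h,f:cv2.resize(a[y:y+h,x:x+w],None,fx=f,fy=f,interpolation=3)
top=np.hstack([A(285,205,65,60,4),A(335,265,65,60,4),A(395,215,65,60,4)])
b=A(155,275,65,65,4)
c=np.zeros((top.shape[0]+b.shape[0],top.shape[1],3),np.uint8);c[:top.shape[0]]=top;c[top.shape[0]:,:b.shape[1]]=b
cv2.imwrite('pics/c29.png',c);print(c.shape)
```

```text
(500, 780, 3)
```

View pics/c29.png

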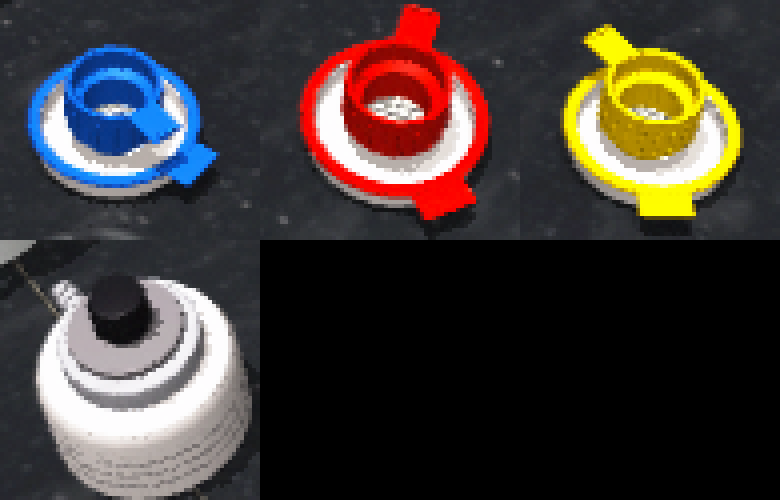

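Run:
```python
from h import *
s=dict(np.load('pics/s29.png.npz'));t=dict(np.load('pics/t29.png.npz'))
kn=(155+120/4,275+(290-240)/4); 
def darkc(im,box,th):
  x0,y0,x1,y1=box;g=im[y0:y1,x0:x1].max(2);m=(g<th).astype(np.uint8)
  n,l,st,ce=cv2.connectedComponentsWithStats(m);i=1+st[1:,4].argmax();return ce[i]+[x0,y0],st[i]
ct=darkc(t['image'],(231,187,246,204),90)
print('top knob',ct,'scene knob top',kn)
print('knob tri',tri(s,kn,t,ct[0]),'disc',onz(s,155+124.5/4,275+(328-240)/4,.065))
for n,u,z in (('blue',(285+112/4,205+80/4),.037),('red',(335+(396-260)/4,265+82/4),.037),('yellow',(395+(654-520)/4,215+84/4),.037)): print(n,onz(s,*u,z))
R={'blue':(95,130),'red':(0,8),'yellow':(22,35)}
bx={'blue':(285,210,350,260),'red':(335,265,400,325),'yellow':(395,220,460,275)}
```

```text
top knob (array([237.12280702, 194.15789474]), array([ 2,  3,  9,  9, 57], dtype=int32)) scene knob top (185.0, 287.5)
knob tri (array([0.6216, 0.1705, 0.0869]), np.float64(0.001)) disc [0.62120168 0.17387894 0.065     ]
blue [ 0.6306522  -0.09062278  0.037     ]
red [ 0.46816181 -0.07620216  0.037     ]
yellow [ 0.47880557 -0.23286549  0.037     ]
```

```bash
python3 -m creep '[[0.6,[0,0,0],[0,0,0]],[0.6,[0,0,0],[0,0,0]]]'; python3 -c "
from rig import *
print(sign_off())"
```

```text
t: 52.8
ee_pos: [0.2007, 0.458, 0.2691]
eef_rot: [-0.147, -3.115, 0.026]
wrist_force: [0.3, 0.7, 0.3]
gripper_width: 0.0512
the job is handed in; nothing more can be done
None
```

The job is finished and handed in at t ≈ 53 s of the 136 s allowed. I moved the lid to the tile. The yellow, red and blue strainers then went one at a time into the dishes of their own colour, and last the lid went onto the receiver.

**Last checks, from scene and top pictures with the arm clear:**
- **Strainers:** all three stand upright. They are off their dish centres by about 3 mm (blue), under 1 mm (red) and 6 mm (yellow), against the 18 mm allowed.
- **Lid:** its knob top came out at about 87 mm, against 85 mm expected when fully home. The tool also stopped at the height expected for the lid fully home.
- **Flask and receiver:** neither shows any visible movement, and the arm touches nothing.

**Checks that disagreed:**
- The wrist camera placed the stack up to about 10 mm nearer in x than the other two cameras. I aimed near the position given by those two cameras and the grips.
- The last y readings for the lid ran from 0.1705 to 0.174 m, so how well it is centred is known only to about 2–3 mm, against the 5 mm allowed.
- The last press on the lid showed no clear wrist force. I took it as seated from the height alone.

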